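# Open the strongbox's dial lock and present the shackle

## Robot

A 6-joint arm with a two-finger parallel gripper is mounted at the origin on the work surface. World frame = base frame: x ahead of the robot, y to its left, z up, the work surface at z = 0. Lengths are in mm, angles in degrees, forces in N, time in s.
With the tool pointing down it reaches from about 300 to 850 mm from the base axis. Payload 4.2 kg.
Tool frame: the origin (TCP) lies on the centre line of the jaws, within the pads' length; the fingertips stand 14 mm ahead of it and the grasp point (between the pads) lies 5 mm behind it; z points along the fingers, y is the line along which they close (so a half turn about z gives the same grasp; the last joint's range is limited). The gripper opens to 91 mm and grips with 3 to 60 N. Pads are 32 mm wide; open, the fingers measure 118 mm over their backs; the gripper's body (76 mm by 178 mm) begins 60 mm behind the grasp point.
Start: joints at [-77.75, 18.312, 89.639, -0, 72.044, -1.146], TCP at [133.215, -559.371, 227.976] pointing down, gripper open.
Joint ranges: [-177.97, 177.97], [-48.28, 115.42], [12.27, 149.76], [-77.06, 257.06], [2.81, 150.46], [-146.56, 146.56]. Speed limits (degrees/s): [147.25, 147.25, 180, 180, 180, 180].

## Interface

Orientations are given as [roll, pitch, yaw] about the fixed x, y, z axes, in that order (R = Rz(yaw) Ry(pitch) Rx(roll)).
In Python, from workcell import env gives the robot as it stands.
- The arm moves only by the tool arm_command, never from a script. Its argument "motion" is a list of rows, each an object with "offset": the shift along the tool's x, y, z in m, a list of three; "spin": the turn about the tool's z in rad. In form: [{"offset": [tx, ty, tz], "spin": spin}, ...]. A call has 1 to 5 rows; each row shifts and turns the commanded pose from where the row before left it, along the tool's axes as they then stand; what a row does not reach is not made up. A row lasts 1/8 s, in which the tool goes at most 62.5 mm and 10.7 degrees, less where a joint would pass 70% of its speed; a pose out of reach is approached as far as the arm can. A call with a gripper value outside its range is refused whole. "jaw" is the finger opening in m, from 0 to 0.0912, set as the call begins (left out, the last holds). The fingers move at their own pace and stop on an object; "newtons" is the grip in N (left out, the last holds). Time passes only in rows, so rows that do not move let the fingers close. It gives the time, the measured TCP pose, the force, the opening and the grip force at its end, in the units of the state.
- env.state(): the state, without advancing time (a new reading comes with each control period).
- env.grab_frame(name): name is "scene" or "top"; returns (picture, depth): 480x640x3 uint8, blue, green, red; 480x640 float32, mm along the optical axis (not along the pixel's ray), 0 where there is no reading.
- env.camera_model(name): a dict with "fx", "fy", "cx", "cy" (pixels), "k1" (the pictures are not rectified: a ray, as slopes to the right and down, at radius r is drawn at 1 + k1 r^2 times it, then the intrinsics apply), "eye" and "rotation" of the camera in the world. Camera axes: x right, y down, z forward; pixel columns grow to the right and rows downward; lengths in mm; the calibration is good to about 2 mm. A picture is of the moment at which its call begins. camera_model takes no time and is no camera call.
- env.job_done(): hands the job in; it is judged then, once.
Trained networks look in the newest picture that a camera, given by its name, has taken for a name from the list of things; names that differ only in an ending like _2 or _b are one class to them, and where a whole thing is asked for, a point or a joint stands for the part that bears it (a point fixed in the world has none). Each returns a list of dicts, best first, with "score" (0 to 1); they miss things now and then, are a little off and sometimes report something else, mostly with a low value. They report only what shows in the picture. A call takes as long as a camera call. They do not tell look-alikes from the thing itself.
- env.boxes_of(camera, target): "bbox" ([left, top, right, bottom] in pixels, round what is visible of it).
- env.pinpoint(camera, target): "location" ([column, row] in pixels: a listed point, or the origin of a listed thing).
The state is a dict: "time_s": time; "qpos": joint angles; "qvel": joint speeds; "effort": joint torques, N m; "ee_pos": TCP position; "ee_rot": TCP orientation; "force": force on the tool from outside, world axes, zero at the start; "torque": the same for the moment, N m; "gripper_width": finger opening in mm; "gripper_force": force on a finger pad.
Only numpy, scipy, OpenCV 4.12 (cv2) and the standard library are available. Lean on these libraries where they do the work, as an engineer would, in place of code of your own. Each camera call takes 0.05 s, during which the arm holds its last target. There are 200 camera calls.

## Task

Unlock the crockery stall's blue strongbox: turn the red dial grip clockwise, feeling it click from notch to notch, until the slot in the black disc (under the white pointer line) clicks in facing the steel shackle, then pull the shackle straight up out of its sockets. Carry it to the round mat with the orange centre and present it there: finish still gripping it, upright and still, over the middle of the mat with its feet a good hand's breadth clear of it, with nothing else carrying it. Leave the white tumbler and the roll of tape standing between them undisturbed.

Things in the scene. Friction and masses are not known exactly. Their poses are not given: they have to be found in the camera images.
- strongbox: Blue steel box 264 x 174 x 85 mm high, fixed. Origin: centre of its underside; x along its long side, z up. On its lid, along its x axis at y = 0: dial axis at x = -55 mm, shackle at x = +30 mm (legs at x = +11 and +49). Under the shackle's crossbar: aluminium socket block, 36 mm wide, top 115 mm above the table, and a brass hasp strap across the lid, top 120 mm above the table.
- dial (a joint): Dial angle (rad), grows clockwise seen from above, 0 to 2.8. A sprung ball clicks into rim notches at 0.40, 1.15, 1.90, 2.65 (pulls in within about 0.08, up to 0.15 N m to leave); between them the dial stays where left. Starts at 0.35 to 1.2. The lock is open only at 1.90 (within 0.08): slot and pointer face the shackle. Pointer direction, counter-clockwise from the box's +x: 1.90 minus the joint value.
- dial_grip (a point): Gripping point of the dial, on its upright axis, 140 mm above the table. Red upright bar 40 mm long, 14 mm thick, from 111 to 151 mm above the table, on a black disc of radius 42 mm with one slot; a white line on the bar's top is the pointer, over the slot. The point turns with the dial; take the bar's direction (the pointer's) from the joint value and the box's yaw.
- shackle_grip (a point): Centre of the crossbar of the loose steel staple-shaped shackle, 151 mm above the table when seated. Crossbar 48 mm along x (parallel to the box's x), 10 x 10 mm. Square 10 mm legs, 38 mm apart, reach 60 mm below this point, 24 mm deep in sockets, 1 mm play. A lug at the dial-side foot is held by the disc unless its slot is over it (4 mm play). 0.12 to 0.22 kg. Free after 65 mm of lift.
- mat: Round cork mat of radius 60 mm, 4 mm thick, with an orange centre disc, fixed flat on the table. Origin: centre of its underside, on the table.
- mug: White ceramic tumbler, radius 34 mm, 80 mm high, between the strongbox's and the mat's places; bystander, leave alone. Origin: on its underside.
- tape: Roll of orange tape, radius 32 mm, 45 mm high, lying flat between the strongbox's and the mat's places; a bystander, leave alone. Origin: on its underside.
Things that resemble listed ones, but are neither listed nor needed, are in the scene too. Of the things shaped like the part that bears shackle_grip, the bare steel one is meant.

How it is judged:
By the outcome, as a careful person would: the job done as asked, in the order asked, and still so for the second after the job is handed in, while the arm keeps its last pose, push and grip.
It also fails if it takes over 54 s, if anything falls off the work surface, if the arm or the gripper's body presses on something with over 40 N, if the wrist force passes 120 N, or if a joint passes its speed limit or range.

## Working session

There is one attempt and no reset: what is moved stays moved. The work goes in short steps, Python scripts to look and compute and a tool call to move; the robot and the scene stay as the last step left them, time stands still between calls to the robot, and variables do not carry over. Pictures are saved under pics/ and viewed, at most 10 in all, crops included, and the job is handed in when it is done.

Besides the shell and the picture viewer there is one more tool, called after "Request:" in YAML: its name, and indented under it one key for each argument. arm_command: Moves the arm, as the interface text tells. Its arguments: {"type":"object","properties":{"motion":{"type":"array"},"jaw":{"type":"number"},"newtons":{"type":"number"}},"required":["motion"]}

```bash
mkdir -p pics; cat > h.py <<'E'
import numpy as np, cv2
from workcell import env
def ray(cam,px):
    m=env.camera_model(cam); K=np.array([[m['fx'],0,m['cx']],[0,m['fy'],m['cy']],[0,0,1.]])
    s=cv2.undistortPoints(np.array([[px]],float),K,np.array([m['k1'],0,0,0.]))[0,0]
    return np.array(m['eye'],float), np.array(m['rotation'])@np.array([s[0],s[1],1.])
def at_z(cam,px,z):
    e,d=ray(cam,px); return e+d*(z-e[2])/d[2]
def proj(cam,P):
    m=env.camera_model(cam); c=np.array(m['rotation']).T@(np.array(P,float)-m['eye'])
    s=c[:2]/c[2]; s=s*(1+m['k1']*(s@s)); return np.array([m['fx']*s[0]+m['cx'],m['fy']*s[1]+m['cy']])
E
python3 - <<'E'
from h import *
ims=[]
for c in('scene','top'):
    im,d=env.grab_frame(c); cv2.imwrite(f'pics/{c}0.png',im); np.save(f'{c}0.npy',d)
    print(c,env.camera_model(c))
    Z={'strongbox':0,'dial_grip':140,'shackle_grip':151,'mat':0,'mug':0,'tape':0}
    for t in Z:
        for r in env.pinpoint(c,t)[:3]:
            print(t,round(r['score'],2),np.round(r['location']),np.round(at_z(c,r['location'],Z[t])))
s=env.state();print(s['time_s'],s['ee_pos'],s['ee_rot'],s['force'])
E
```

```text
scene {'fx': 518.8682399370308, 'fy': 518.8682399370308, 'cx': 314.1139017166116, 'cy': 243.9201018922303, 'k1': -0.0758712062836915, 'eye': array([1064.73233224, -225.46453454,  809.88174473]), 'rotation': array([-138.50823105,    0.63975188,   69.29612597])}Traceback (most recent call last):
  File "<stdin>", line 9, in <module>
  File "h.py", line 8, in at_z
    e,d=ray(cam,px); return e+d*(z-e[2])/d[2]
                                         ~^^^
IndexError: invalid index to scalar variable.
```

```bash
sed -i "s/^import numpy.*/&\nfrom scipy.spatial.transform import Rotation as R\ndef rot(m): return R.from_euler('xyz',m['rotation'],degrees=True).as_matrix()/; s/np.array(m\['rotation'\])/rot(m)/g" h.py
python3 - <<'E'
from h import *
for c in('scene','top'):
    im,d=env.grab_frame(c); cv2.imwrite(f'pics/{c}0.png',im); np.save(f'{c}0.npy',d)
    m=env.camera_model(c); print(c,m['eye'],m['rotation'])
    Z={'strongbox':0,'dial_grip':140,'shackle_grip':151,'mat':0,'mug':0,'tape':0}
    for t in Z:
        for r in env.pinpoint(c,t)[:3]:
            print(t,round(r['score'],2),np.round(r['location']),np.round(at_z(c,r['location'],Z[t])))
s=env.state();print(s['time_s'],s['ee_pos'],s['ee_rot'],s['force'])
E
```

```text
scene [1064.73233224 -225.46453454  809.88174473] [-138.50823105    0.63975188   69.29612597]
strongbox 0.96 [219. 343.] [ 552. -224.    0.]
dial_grip 0.86 [175. 315.] [ 567. -277.  140.]
shackle_grip 0.96 [253. 214.] [ 410. -104.  151.]
shackle_grip 0.76 [202. 240.] [ 439. -202.  151.]
shackle_grip 0.65 [129. 247.] [ 408. -325.  151.]
mat 0.66 [427. 252.] [495. 229.   0.]
mug 0.74 [351. 347.] [644.  -6.   0.]
tape 0.63 [315. 261.] [435.   4.   0.]
top [334.42729828 -41.32129177 922.5252918 ] [-170.31571656    0.42116439  -88.63166392]
strongbox 0.6 [420. 218.] [ 548. -222.    0.]
dial_grip 0.62 [472. 190.] [ 566. -282.  140.]
shackle_grip 0.72 [488. 336.] [ 326. -298.  151.]
shackle_grip 0.69 [352. 335.] [323. -83. 151.]
shackle_grip 0.61 [422. 200.] [ 545. -195.  151.]
mat 0.6 [188. 242.] [492. 229.   0.]
mug 0.97 [307. 168.] [646.   2.   0.]
mug 0.63 [193. 242.] [491. 219.   0.]
tape 0.66 [300. 274.] [434.   9.   0.]
tape 0.41 [470. 188.] [ 612. -320.    0.]
0.8 [ 133.21430876 -559.36887938  227.99753703] [1.79992393e+02 1.23175618e-03 1.33957950e+01] [ 0.60840353 -0.12553445  0.3395339 ]
```

View pics/scene0.png

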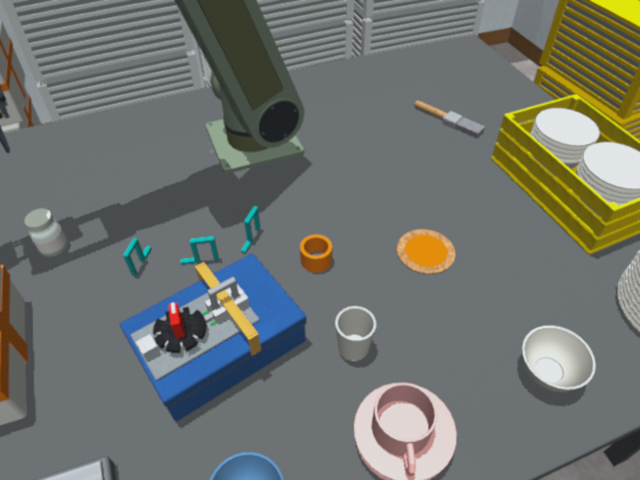

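View pics/top0.png

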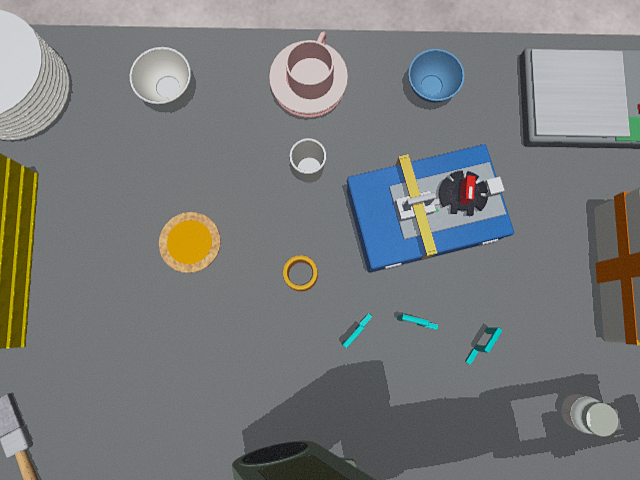

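The scene picture shows the strongbox at (215,335), its red bar at (176,315) and the steel shackle at (225,292). It also shows the mug at (355,333), the tape at (316,252) and the mat at (427,250). Candidates for the shackle are the steel staple on the box at (225,292) and teal staples at (137,256), (200,248) and (252,228). I choose the bare steel one and will check it in a crop.

```bash
python3 - <<'E'
from h import *
def cloud(c):
    d=np.load(f'{c}0.npy'); m=env.camera_model(c); v,u=np.mgrid[:480,:640]
    K=np.array([[m['fx'],0,m['cx']],[0,m['fy'],m['cy']],[0,0,1.]])
    s=cv2.undistortPoints(np.dstack([u,v]).reshape(-1,1,2).astype(float),K,np.array([m['k1'],0,0,0.])).reshape(480,640,2)
    P=np.dstack([s[...,0]*d,s[...,1]*d,d])@rot(m).T+m['eye']; P[d==0]=np.nan; return P
for c in('top','scene'):
    im=cv2.imread(f'pics/{c}0.png').astype(int); P=cloud(c)
    near=np.hypot(P[...,0]-550,P[...,1]+222)<190
    b=near&(im[...,0]>im[...,2]+50)&(abs(P[...,2]-85)<8)
    q=P[b][:,:2].astype(np.float32); (cx,cy),wh,a=cv2.minAreaRect(q); print(c,'lid',cx,cy,wh,a,np.median(P[b][:,2]))
    r=near&(im[...,2]>120)&(im[...,1]<60)&(im[...,0]<60)&(P[...,2]>143)&(P[...,2]<158)
    q=P[r][:,:2].astype(np.float32); print('red',q.mean(0),cv2.minAreaRect(q),len(q))
    s=near&(P[...,2]>143)&(P[...,2]<158)&(abs(im[...,2]-im[...,0])<25)&(np.hypot(P[...,0]-545,P[...,1]+195)<45)
    q=P[s][:,:2].astype(np.float32); print('shackle',q.mean(0) if len(q) else 0,cv2.minAreaRect(q) if len(q) else 0,len(q))
    near=np.hypot(P[...,0]-494,P[...,1]-229)<90
    o=near&(im[...,2]>180)&(im[...,0]<80)
    print('orange',P[o].mean(0), cv2.minEnclosingCircle(P[o][:,:2].astype(np.float32)))
t=cv2.imread('pics/top0.png')[160:240,380:520]; s=cv2.imread('pics/scene0.png')[260:370,130:270]
cv2.imwrite('pics/crop.png',np.hstack([cv2.resize(t,(400,229),interpolation=2)[:229],cv2.resize(s,(291,229),interpolation=2)]))
E
```

```text
top lid 554.9532470703125 -222.99298095703125 (173.27203369140625, 263.6351318359375) 15.38361644744873 83.95426040657281
red [ 572.74927 -275.76193] ((569.6328125, -275.9104919433594), (14.250420570373535, 39.25767135620117), 82.57511138916016) 136
shackle [ 546.39935 -193.09993] ((547.3795166015625, -193.98934936523438), (10.327142715454102, 48.397212982177734), 15.377995491027832) 203
orange [491.42754671 226.73057678   3.91340621] ((492.07611083984375, 226.78512573242188), 44.46413803100586)
scene lid 556.893798828125 -223.97007751464844 (176.16061401367188, 263.54925537109375) 15.213022232055664 85.15406306362888
red [ 581.0448 -276.8828] ((574.552978515625, -276.49896240234375), (13.88979434967041, 38.89299011230469), 83.57280731201172) 134
shackle [ 551.30554 -195.91574] ((549.8018188476562, -195.26690673828125), (10.920087814331055, 47.084598541259766), 14.130447387695312) 217
orange [494.63332157 225.00647393   4.69299376] ((494.1003112792969, 225.72674560546875), 45.21731948852539)
```

View pics/crop.png

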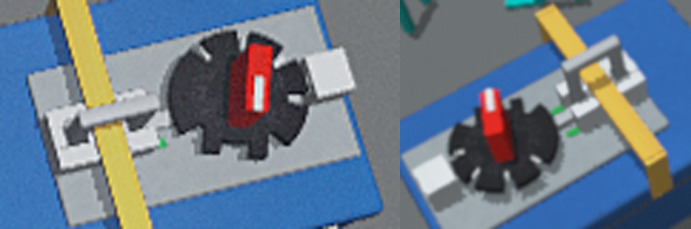

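The crop confirms the steel shackle, seated at top-image (417,201), with the brass strap under its crossbar. The red bar is at (470,188) with its white line toward world −x, pointing at about 173°. Box yaw is about 105.3°, so the dial reads about 0.72 and needs roughly +1.18 rad clockwise.

```bash
cat >> h.py <<'E'
def plan(x,y,z,w,n):
    "n rows from measured state to target TCP, yaw w"
    s=env.state(); p=np.array(s['ee_pos']); w0=s['ee_rot'][2]; dp=(np.array([x,y,z])-p)/n; dw=(w-w0)
    dw/=n
    print('from',np.round(p,1),'yaw',round(w0,2),'rot',np.round(s['ee_rot'][:2],2),'t',s['time_s'])
    for i in range(n):
        a=np.radians(w0+i*dw)
        print(np.round([dp@[np.cos(a),np.sin(a),0]/1e3,dp@[np.sin(a),-np.cos(a),0]/1e3,-dp[2]/1e3,-np.radians(dw)],4).tolist())
E
python3 - <<'E'
from h import *
plan(570.5,-276.6,225,173,15)
d=np.load('top0.npy');m=env.camera_model('top')
for px in[(595,415),(620,240),(620,270),(560,90),(436,75)]: print(px,d[px[1],px[0]], np.round(ray('top',px)[0]+ray('top',px)[1]*d[px[1],px[0]]))
E
```

```text
from [ 133.2 -559.4  228. ] yaw 13.4 rot [179.99   0.  ] t 0.8
[0.0327, -0.0116, 0.0002, -0.1857]
[0.0343, -0.0053, 0.0002, -0.1857]
[0.0347, 0.0011, 0.0002, -0.1857]
[0.0339, 0.0075, 0.0002, -0.1857]
[0.0319, 0.0136, 0.0002, -0.1857]
[0.0289, 0.0193, 0.0002, -0.1857]
[0.0248, 0.0243, 0.0002, -0.1857]
[0.0199, 0.0284, 0.0002, -0.1857]
[0.0143, 0.0316, 0.0002, -0.1857]
[0.0082, 0.0337, 0.0002, -0.1857]
[0.0019, 0.0347, 0.0002, -0.1857]
[-0.0046, 0.0344, 0.0002, -0.1857]
[-0.0108, 0.033, 0.0002, -0.1857]
[-0.0167, 0.0304, 0.0002, -0.1857]
[-0.0221, 0.0268, 0.0002, -0.1857]
(595, 415) 792.89465 [ 202. -488.   91.]
(620, 240) 845.0481 [ 497. -555.   87.]
(620, 270) 845.36 [ 445. -556.   78.]
(560, 90) 942.68097 [ 802. -490.   41.]
(436, 75) 989.6848 [ 850. -257.    4.]
```

Request:
arm_command:
  motion:
    - {"offset": [0.0327, -0.0116, 0], "spin": -0.185}
    - {"offset": [0.0343, -0.0053, 0], "spin": -0.185}
    - {"offset": [0.0347, 0.0011, 0], "spin": -0.185}
    - {"offset": [0.0339, 0.0075, 0], "spin": -0.185}
    - {"offset": [0.0319, 0.0136, 0], "spin": -0.185}
  jaw: 0.05
  newtons: 25

```text
time_s: 1.42
ee_pos: [280.0, -464.8, 228.1]
ee_rot: [180.0, 0.0, 66.7]
force: [-0.5, -0.9, 0.9]
gripper_width: 50.4
gripper_force: 0.0
```

Request:
arm_command:
  motion:
    - {"offset": [0.0289, 0.0193, 0], "spin": -0.185}
    - {"offset": [0.0248, 0.0243, 0], "spin": -0.185}
    - {"offset": [0.0199, 0.0284, 0], "spin": -0.185}
    - {"offset": [0.0143, 0.0316, 0], "spin": -0.185}
    - {"offset": [0.0082, 0.0337, 0], "spin": -0.185}

```text
time_s: 2.05
ee_pos: [426.3, -371.3, 228.0]
ee_rot: [-180.0, 0.0, 119.7]
force: [0.1, 0.6, -0.4]
gripper_width: 50.1
gripper_force: 0.0
```

Request:
arm_command:
  motion:
    - {"offset": [0.0019, 0.0347, 0], "spin": -0.185}
    - {"offset": [-0.0046, 0.0344, 0], "spin": -0.185}
    - {"offset": [-0.0108, 0.033, 0], "spin": -0.185}
    - {"offset": [-0.0167, 0.0304, 0], "spin": -0.185}
    - {"offset": [-0.0221, 0.0268, 0], "spin": -0.185}

```text
time_s: 2.68
ee_pos: [572.8, -278.3, 227.9]
ee_rot: [-180.0, 0.0, 172.7]
force: [0.1, -0.8, -0.6]
gripper_width: 49.9
gripper_force: 0.0
```

```bash
python3 - <<'E'
from h import *
plan(570.5,-276.6,135,173,1)
print(np.round(env.state()['qpos'],1))
E
```

```text
from [ 572.8 -278.3  227.9] yaw 172.75 rot [-179.99    0.  ] t 2.675
[0.0025, 0.0014, 0.0929, -0.0044]
[ -26.9   23.9   81.    -0.    75.1 -109.7]
```

Request:
arm_command:
  motion:
    - {"offset": [0.0025, 0.0014, 0.023], "spin": -0.004}
    - {"offset": [0, 0, 0.03], "spin": 0}
    - {"offset": [0, 0, 0.025], "spin": 0}
    - {"offset": [0, 0, 0.015], "spin": 0}
    - {"offset": [0, 0, 0], "spin": 0}

```text
time_s: 3.3
ee_pos: [569.2, -277.0, 134.1]
ee_rot: [180.0, -0.1, 172.6]
force: [-0.3, -0.4, 0.2]
gripper_width: 50.1
gripper_force: 0.0
```

Request:
arm_command:
  motion:
    - {"offset": [0, 0, 0], "spin": 0}
    - {"offset": [0, 0, 0], "spin": 0}
    - {"offset": [0, 0, 0], "spin": 0}
    - {"offset": [0, 0, 0], "spin": 0}
  jaw: 0.0
  newtons: 25

```text
time_s: 3.8
ee_pos: [569.7, -277.5, 135.4]
ee_rot: [-180.0, 0.0, 172.6]
force: [-0.5, 0.5, 1.1]
gripper_width: 14.0
gripper_force: 25.0
```

```bash
python3 - <<'E'
from h import *
s=env.state(); print({k:np.round(s[k],2) for k in s})
E
```

```text
{'time_s': np.float64(3.8), 'qpos': array([-2.7000e+01,  2.7320e+01,  8.9250e+01, -3.0000e-02,  6.3380e+01,
       -1.0961e+02]), 'qvel': array([ 0.05, -0.01, -0.17,  0.37,  0.11,  0.05]), 'effort': array([ 3.400e-01, -4.715e+01, -2.126e+01, -3.000e-02, -1.000e-02,
        3.000e-02]), 'ee_pos': array([ 569.71, -277.48,  135.41]), 'ee_rot': array([-1.7996e+02,  4.0000e-02,  1.7263e+02]), 'force': array([-0.48,  0.48,  1.1 ]), 'torque': array([ 0.16, -0.17, -0.02]), 'gripper_force': np.float64(24.98), 'gripper_width': np.float64(14.0)}
```

Request:
arm_command:
  motion:
    - {"offset": [0, 0, 0], "spin": 0.1}
    - {"offset": [0, 0, 0], "spin": 0.1}
    - {"offset": [0, 0, 0], "spin": 0.1}
    - {"offset": [0, 0, 0], "spin": 0.125}
    - {"offset": [0, 0, 0], "spin": 0}

```text
time_s: 4.42
ee_pos: [569.7, -277.4, 135.4]
ee_rot: [-180.0, 0.0, 148.3]
force: [0.0, 0.2, 2.6]
gripper_width: 13.9
gripper_force: 25.0
```

```bash
python3 - <<'E'
from h import *
s=env.state(); print({k:np.round(s[k],2) for k in('ee_pos','ee_rot','force','torque','gripper_width')})
E
```

```text
{'ee_pos': array([ 569.73, -277.39,  135.4 ]), 'ee_rot': array([-1.8000e+02,  5.0000e-02,  1.4834e+02]), 'force': array([0.  , 0.23, 2.57]), 'torque': array([ 0.05, -0.09, -0.11]), 'gripper_width': np.float64(13.87)}
```

Request:
arm_command:
  motion:
    - {"offset": [0, 0, 0], "spin": 0.03}
    - {"offset": [0, 0, 0], "spin": 0}

```text
time_s: 4.68
ee_pos: [569.8, -277.3, 135.4]
ee_rot: [-180.0, 0.0, 146.6]
force: [-0.1, -0.6, 4.6]
gripper_width: 14.0
gripper_force: 25.0
```

```bash
python3 - <<'E'
from h import *
s=env.state(); print({k:np.round(s[k],2) for k in('ee_pos','ee_rot','force','torque','gripper_width')})
E
```

```text
{'ee_pos': array([ 569.76, -277.35,  135.38]), 'ee_rot': array([-1.7999e+02,  4.0000e-02,  1.4660e+02]), 'force': array([-0.06, -0.59,  4.59]), 'torque': array([ 0.08, -0.06,  0.13]), 'gripper_width': np.float64(14.03)}
```

Request:
arm_command:
  motion:
    - {"offset": [0, 0, 0], "spin": 0.15}
    - {"offset": [0, 0, 0], "spin": 0.15}
    - {"offset": [0, 0, 0], "spin": 0.15}
    - {"offset": [0, 0, 0], "spin": 0.15}
    - {"offset": [0, 0, 0], "spin": 0.12}

```text
time_s: 5.3
ee_pos: [568.4, -273.1, 135.3]
ee_rot: [-179.9, -0.5, 105.3]
force: [-2.3, 14.2, 9.2]
gripper_width: 31.9
gripper_force: 32.7
```

Request:
arm_command:
  motion:
    - {"offset": [0, 0, 0], "spin": 0}

```text
time_s: 5.42
ee_pos: [568.3, -272.9, 135.3]
ee_rot: [-179.9, -0.5, 105.5]
force: [-4.0, 11.2, 8.9]
gripper_width: 32.2
gripper_force: 30.3
```

```bash
python3 - <<'E'
from h import *
s=env.state(); print({k:np.round(s[k],2) for k in('ee_pos','ee_rot','force','torque','gripper_width')})
E
```

```text
{'ee_pos': array([ 568.33, -272.89,  135.3 ]), 'ee_rot': array([-179.9 ,   -0.46,  105.51]), 'force': array([-4.02, 11.17,  8.88]), 'torque': array([1.95, 0.36, 1.21]), 'gripper_width': np.float64(32.23)}
```

```bash
python3 - <<'E'
from h import *
a,_=env.grab_frame('scene'); b,_=env.grab_frame('top')
cv2.imwrite('pics/stuck.png',np.hstack([cv2.resize(a[230:410,90:310],(440,360),interpolation=2),cv2.resize(b[130:290,330:530],(360,360*160//200),interpolation=2) if 0 else cv2.resize(b[130:310,340:520],(360,360),interpolation=2)]))
E
```

```text
(no output)
```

View pics/stuck.png

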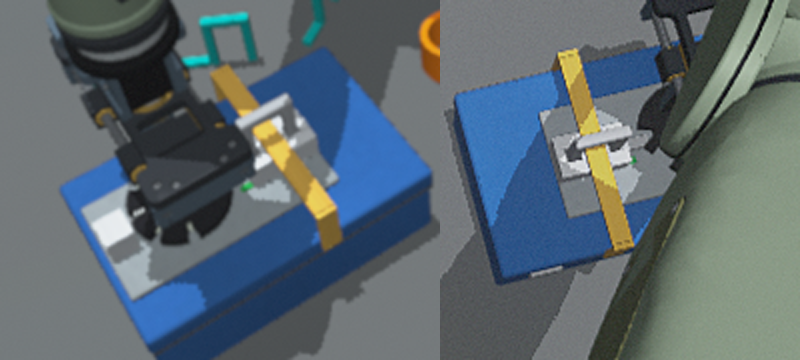

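The hand at (190,160) covers the bar. The bar has slipped about 30° skew in the jaws, and the shackle hasn't moved. I'll release, rise and look.

Request:
arm_command:
  motion:
    - {"offset": [0, 0, 0], "spin": 0}
    - {"offset": [0, 0, 0], "spin": 0}
    - {"offset": [0, 0, -0.03], "spin": 0}
    - {"offset": [0, 0, -0.05], "spin": 0}
    - {"offset": [0, -0.06, -0.05], "spin": 0}
  jaw: 0.06

```text
time_s: 6.15
ee_pos: [525.1, -290.3, 256.0]
ee_rot: [179.9, 0.1, 105.4]
force: [-0.4, -0.4, -0.0]
gripper_width: 60.5
gripper_force: 0.0
```

Request:
arm_command:
  motion:
    - {"offset": [0, -0.06, 0], "spin": 0}
    - {"offset": [0, -0.05, 0], "spin": 0}

```text
time_s: 6.4
ee_pos: [415.4, -319.8, 255.4]
ee_rot: [180.0, 0.1, 105.3]
force: [0.3, 0.2, -0.1]
gripper_width: 60.1
gripper_force: 0.0
```

```bash
python3 - <<'E'
from h import *
a,_=env.grab_frame('scene'); b,_=env.grab_frame('top')
cv2.imwrite('pics/look2.png',np.hstack([cv2.resize(a[260:370,120:260],(458,360),interpolation=2),cv2.resize(b[150:240,420:505],(340,360),interpolation=2)]))
s=env.state(); print({k:np.round(s[k],2) for k in('time_s','ee_pos','ee_rot','force','torque','gripper_width')})
E
```

```text
{'time_s': np.float64(6.5), 'ee_pos': array([ 413.05, -319.9 ,  255.35]), 'ee_rot': array([-1.7988e+02,  2.0000e-02,  1.0507e+02]), 'force': array([ 1.35,  0.27, -1.04]), 'torque': array([-0.02, -0.13, -0.01]), 'gripper_width': np.float64(60.11)}
```

View pics/look2.png

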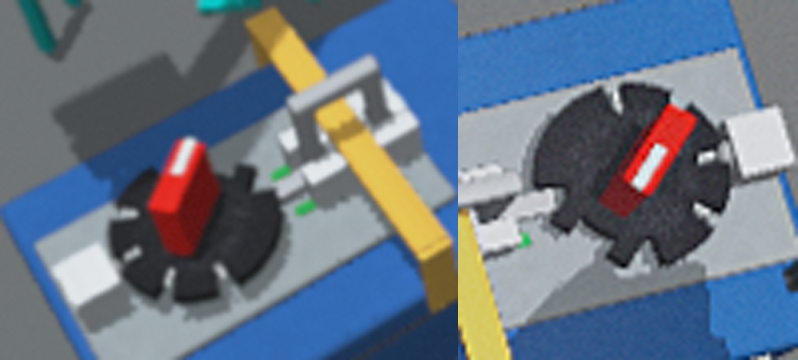

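The bar now points roughly between its old direction and the shackle, with its white line at scene crop (180,160), so it stuck near the 1.15 notch. I'll measure its angle.

```bash
cat >> h.py <<'E'
def cloud(c,d):
    m=env.camera_model(c); v,u=np.mgrid[:480,:640]
    K=np.array([[m['fx'],0,m['cx']],[0,m['fy'],m['cy']],[0,0,1.]])
    s=cv2.undistortPoints(np.dstack([u,v]).reshape(-1,1,2).astype(float),K,np.array([m['k1'],0,0,0.])).reshape(480,640,2)
    P=np.dstack([s[...,0]*d,s[...,1]*d,d])@rot(m).T+m['eye']; P[d==0]=np.nan; return P
def bar(c):
    im,d=env.grab_frame(c); P=cloud(c,d); im=im.astype(int)
    near=np.hypot(P[...,0]-571,P[...,1]+277)<32
    r=near&(P[...,2]>144)&(P[...,2]<158)&(((im[...,2]>im[...,1]+60))|(im.min(2)>150))
    q=P[r][:,:2].astype(np.float32); return cv2.minAreaRect(q),len(q)
E
python3 - <<'E'
from h import *
print(bar('top'),bar('scene'))
E
```

```text
(((569.994384765625, -275.9368591308594), (13.807634353637695, 40.01327133178711), 57.11050796508789), 196) (((571.7835693359375, -276.13397216796875), (14.646848678588867, 41.03972625732422), 57.878662109375), 235)
```

```bash
python3 - <<'E'
from h import *
plan(570.7,-276.4,180,147.5,5)
E
```

```text
from [ 416.9 -319.5  255.2] yaw 105.19 rot [1.7995e+02 5.0000e-02] t 6.6
[0.0003, 0.0319, 0.015, -0.1477]
[-0.0044, 0.0316, 0.015, -0.1477]
[-0.009, 0.0306, 0.015, -0.1477]
[-0.0135, 0.029, 0.015, -0.1477]
[-0.0176, 0.0267, 0.015, -0.1477]
```

Request:
arm_command:
  motion:
    - {"offset": [0.0003, 0.0319, 0.015], "spin": -0.1477}
    - {"offset": [-0.0044, 0.0316, 0.015], "spin": -0.1477}
    - {"offset": [-0.009, 0.0306, 0.015], "spin": -0.1477}
    - {"offset": [-0.0135, 0.029, 0.015], "spin": -0.1477}
    - {"offset": [-0.0176, 0.0267, 0.015], "spin": -0.1477}
  jaw: 0.05

```text
time_s: 7.22
ee_pos: [573.4, -274.5, 178.7]
ee_rot: [180.0, 0.0, 148.0]
force: [0.6, -0.5, -0.1]
gripper_width: 50.1
gripper_force: 0.0
```

Request:
arm_command:
  motion:
    - {"offset": [0, 0, 0], "spin": 0}
    - {"offset": [0, 0, 0], "spin": 0}

```text
time_s: 7.48
ee_pos: [571.2, -275.2, 179.6]
ee_rot: [-180.0, -0.0, 147.6]
force: [-0.5, 0.2, -0.5]
gripper_width: 50.0
gripper_force: 0.0
```

```bash
python3 - <<'E'
from h import *
plan(570.7,-276.4,135,147.5,1)
E
```

```text
from [ 571.2 -275.2  179.6] yaw 147.6 rot [-1.7998e+02 -3.0000e-02] t 7.475
[-0.0002, -0.0013, 0.0446, 0.0018]
```

Request:
arm_command:
  motion:
    - {"offset": [0, -0.0013, 0.02], "spin": 0}
    - {"offset": [0, 0, 0.02], "spin": 0}
    - {"offset": [0, 0, 0.006], "spin": 0}
    - {"offset": [0, 0, 0], "spin": 0}

```text
time_s: 7.98
ee_pos: [569.9, -276.9, 134.5]
ee_rot: [-180.0, 0.0, 147.6]
force: [0.6, -0.4, 0.5]
gripper_width: 50.0
gripper_force: 0.0
```

Request:
arm_command:
  motion:
    - {"offset": [0, 0, 0], "spin": 0}
    - {"offset": [0, 0, 0], "spin": 0}
    - {"offset": [0, 0, 0], "spin": 0}
    - {"offset": [0, 0, 0], "spin": 0}
  jaw: 0.0
  newtons: 50

```text
time_s: 8.48
ee_pos: [569.7, -277.3, 134.2]
ee_rot: [-179.9, 0.0, 147.7]
force: [0.1, 1.1, 1.4]
gripper_width: 14.3
gripper_force: 50.0
```

```bash
cat >> h.py <<'E'
def st():
    s=env.state(); print({k:np.round(s[k],2).tolist() for k in('time_s','ee_pos','ee_rot','force','torque','gripper_width')})
E
python3 -c "from h import *;st()"
```

```text
{'time_s': 8.48, 'ee_pos': [569.72, -277.31, 134.21], 'ee_rot': [-179.88, 0.02, 147.65], 'force': [0.08, 1.08, 1.41], 'torque': [0.66, -0.44, 0.05], 'gripper_width': 14.29}
```

Request:
arm_command:
  motion:
    - {"offset": [0, 0, 0], "spin": 0.04}
    - {"offset": [0, 0, 0], "spin": 0.04}
    - {"offset": [0, 0, 0], "spin": 0.0}

```text
time_s: 8.85
ee_pos: [569.8, -277.1, 134.2]
ee_rot: [-179.9, 0.0, 143.1]
force: [-1.7, -2.5, 1.9]
gripper_width: 14.3
gripper_force: 50.0
```

```bash
python3 -c "from h import *;st()"
```

```text
{'time_s': 8.85, 'ee_pos': [569.79, -277.14, 134.22], 'ee_rot': [-179.9, 0.03, 143.15], 'force': [-1.7, -2.46, 1.93], 'torque': [-0.35, 0.15, 0.6], 'gripper_width': 14.27}
```

Request:
arm_command:
  motion:
    - {"offset": [0, 0, 0], "spin": 0.04}
    - {"offset": [0, 0, 0], "spin": 0.04}
    - {"offset": [0, 0, 0], "spin": 0.0}

```text
time_s: 9.22
ee_pos: [570.0, -277.0, 134.2]
ee_rot: [-179.9, 0.0, 138.7]
force: [-0.9, -2.4, 2.5]
gripper_width: 14.5
gripper_force: 51.3
```

```bash
python3 -c "from h import *;st()"
```

```text
{'time_s': 9.22, 'ee_pos': [569.97, -277.04, 134.22], 'ee_rot': [-179.89, 0.05, 138.73], 'force': [-0.91, -2.41, 2.47], 'torque': [-0.42, 0.23, 1.77], 'gripper_width': 14.47}
```

```bash
python3 - <<'E'
from h import *
a,_=env.grab_frame('scene'); old=cv2.imread('pics/look2.png')[:,:458]
new=cv2.resize(a[260:370,120:260],(458,360),interpolation=2)
o=np.hstack([old,new]); o=cv2.resize(o,(800,314)); cv2.imwrite('pics/cmp.png',o)
E
```

```text
(no output)
```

View pics/cmp.png

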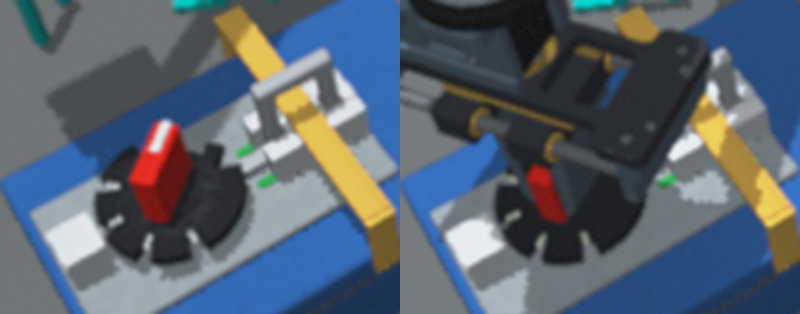

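```bash
python3 - <<'E'
from h import *
im,d=env.grab_frame('scene'); P=cloud('scene',d)
print(proj('scene',(570,-277,121)),proj('scene',(580,-260,121)),proj('scene',(553,-213,151)))
for r in range(290,345,6):
    print(r,[tuple(np.round(P[r,c]).astype(int)) if d[r,c]>0 else 0 for c in range(176,232,8)])
st()
E
```

```text
[177.51167451 323.19864732] [189.37027835 324.99948792] [211.42014374 292.05539811]
290 [(np.int64(588), np.int64(-261), np.int64(224)), (np.int64(588), np.int64(-250), np.int64(219)), (np.int64(576), np.int64(-240), np.int64(199)), (np.int64(616), np.int64(-229), np.int64(243)), (np.int64(620), np.int64(-218), np.int64(243)), (np.int64(623), np.int64(-208), np.int64(242)), (np.int64(612), np.int64(-197), np.int64(223))]
296 [(np.int64(612), np.int64(-262), np.int64(241)), (np.int64(594), np.int64(-253), np.int64(213)), (np.int64(620), np.int64(-241), np.int64(242)), (np.int64(624), np.int64(-231), np.int64(241)), (np.int64(629), np.int64(-221), np.int64(242)), (np.int64(631), np.int64(-210), np.int64(240)), (np.int64(605), np.int64(-198), np.int64(201))]
302 [(np.int64(615), np.int64(-264), np.int64(232)), (np.int64(624), np.int64(-253), np.int64(239)), (np.int64(631), np.int64(-243), np.int64(243)), (np.int64(632), np.int64(-233), np.int64(240)), (np.int64(637), np.int64(-223), np.int64(241)), (np.int64(630), np.int64(-212), np.int64(226)), (np.int64(557), np.int64(-198), np.int64(
[... 1854 characters left out ...]
(np.int64(602), np.int64(-250), np.int64(111)), (np.int64(593), np.int64(-238), np.int64(90)), (np.int64(599), np.int64(-226), np.int64(92)), (np.int64(603), np.int64(-214), np.int64(91))]
344 [(np.int64(600), np.int64(-287), np.int64(112)), (np.int64(600), np.int64(-276), np.int64(105)), (np.int64(610), np.int64(-264), np.int64(112)), (np.int64(600), np.int64(-253), np.int64(90)), (np.int64(604), np.int64(-241), np.int64(90)), (np.int64(608), np.int64(-229), np.int64(88)), (np.int64(611), np.int64(-217), np.int64(87))]
{'time_s': 9.32, 'ee_pos': [569.96, -277.04, 134.22], 'ee_rot': [-179.91, 0.04, 138.64], 'force': [-1.87, -2.32, 2.33], 'torque': [-0.47, 0.28, 1.86], 'gripper_width': 14.48}
```

Request:
arm_command:
  motion:
    - {"offset": [0, 0, 0], "spin": -0.08}
    - {"offset": [0, 0, 0], "spin": -0.08}
    - {"offset": [0, 0, 0], "spin": 0}

```text
time_s: 9.7
ee_pos: [569.7, -277.3, 134.2]
ee_rot: [-180.0, 0.0, 147.4]
force: [-2.7, -4.7, 2.6]
gripper_width: 13.6
gripper_force: 50.0
```

```bash
python3 -c "from h import *;st()"
```

```text
{'time_s': 9.7, 'ee_pos': [569.73, -277.26, 134.19], 'ee_rot': [-179.97, 0.01, 147.41], 'force': [-2.71, -4.69, 2.57], 'torque': [-0.7, 0.49, 0.01], 'gripper_width': 13.58}
```

Request:
arm_command:
  motion:
    - {"offset": [0, 0, 0], "spin": -0.06}
    - {"offset": [0, 0, 0], "spin": -0.06}
    - {"offset": [0, 0, 0], "spin": 0}

```text
time_s: 10.07
ee_pos: [569.6, -277.3, 134.2]
ee_rot: [-180.0, -0.0, 154.1]
force: [-3.2, -3.8, 2.9]
gripper_width: 13.7
gripper_force: 50.0
```

```bash
python3 -c "from h import *;st()"
```

```text
{'time_s': 10.07, 'ee_pos': [569.59, -277.26, 134.21], 'ee_rot': [-179.99, -0.01, 154.11], 'force': [-3.23, -3.77, 2.93], 'torque': [-0.79, 0.53, -0.8], 'gripper_width': 13.74}
```

```bash
cat >> h.py <<'E'
def disc(name):
    im,_=env.grab_frame('scene'); np.save(name,im); th=np.radians(np.arange(-130,60,.5)); r=np.arange(33,44,.5)
    M=np.array([[proj('scene',(571+b*np.cos(a),-276.5+b*np.sin(a),111)) for a in th] for b in r],np.float32)
    return cv2.remap(im,M[...,0],M[...,1],1)
E
python3 - <<'E'
from h import *
cv2.imwrite('d154.png',disc('a154.npy')); st()
E
```

```text
Traceback (most recent call last):
  File "h.py", line 36, in disc
    M=np.array([[proj('scene',(571+b*np.cos(a),-276.5+b*np.sin(a),111)) for a in th] for b in r],np.float32)
                 ~~~~^^^^^^^^^^^^^^^^^^^^^^^^^^^^^^^^^^^^^^^^^^^^^^^^^^
  File "h.py", line 12, in proj
    m=env.camera_model(cam); c=rot(m).T@(np.array(P,float)-m['eye'])
ValueError: time passes only in moves, steps and waits
```

Request:
arm_command:
  motion:
    - {"offset": [0, 0, 0], "spin": 0.06}
    - {"offset": [0, 0, 0], "spin": 0.06}
    - {"offset": [0, 0, 0], "spin": 0.08}
    - {"offset": [0, 0, 0], "spin": 0.07}
    - {"offset": [0, 0, 0], "spin": 0}
  newtons: 60

```text
time_s: 10.75
ee_pos: [570.0, -277.0, 134.2]
ee_rot: [-179.9, 0.0, 139.2]
force: [-2.6, -4.0, 3.5]
gripper_width: 14.2
gripper_force: 60.8
```

```bash
python3 - <<'E'
from h import *
st(); b=disc('a139.npy'); a=cv2.imread('d154.png'); cv2.imwrite('d139.png',b)
ga=cv2.cvtColor(a,6).astype(float).mean(0); gb=cv2.cvtColor(b,6).astype(float).mean(0)
for k in range(-40,41,4):
    s=slice(60,-60); x=ga[s]; y=np.roll(gb,k)[s]; print(k*.5,round(np.corrcoef(x,y)[0,1],3),end=' | ')
cv2.imwrite('pics/polar.png',np.vstack([cv2.resize(a,(760,200)),np.full((10,760,3),255,np.uint8),cv2.resize(b,(760,200))]))
E
```

```text
{'time_s': 10.75, 'ee_pos': [569.98, -277.02, 134.23], 'ee_rot': [-179.91, 0.05, 139.19], 'force': [-2.59, -3.96, 3.51], 'torque': [-0.69, 0.43, 1.83], 'gripper_width': 14.2}Traceback (most recent call last):
  File "<stdin>", line 2, in <module>
  File "h.py", line 36, in disc
    M=np.array([[proj('scene',(571+b*np.cos(a),-276.5+b*np.sin(a),111)) for a in th] for b in r],np.float32)
                 ~~~~^^^^^^^^^^^^^^^^^^^^^^^^^^^^^^^^^^^^^^^^^^^^^^^^^^
  File "h.py", line 12, in proj
    m=env.camera_model(cam); c=rot(m).T@(np.array(P,float)-m['eye'])
ValueError: time passes only in moves, steps and waits
```

```bash
sed -i "s/^from workcell import env/&\nimport functools\n@functools.cache\ndef cm(c): return env.camera_model(c)/; s/m=env.camera_model(\(c\|cam\)\b/m=cm(\1/" h.py
python3 - <<'E'
from h import *
th=np.radians(np.arange(-130,60,.5)); r=np.arange(33,44,.5)
M=np.array([[proj('scene',(571+b*np.cos(a),-276.5+b*np.sin(a),111)) for a in th] for b in r],np.float32)
a,b=[cv2.remap(np.load(f),M[...,0],M[...,1],1) for f in('a154.npy','a139.npy')]
cv2.imwrite('pics/polar.png',np.vstack([cv2.resize(a,(760,200)),np.full((10,760,3),255,np.uint8),cv2.resize(b,(760,200))]))
A=cv2.cvtColor(a,6).astype(float).mean(0);B=cv2.cvtColor(b,6).astype(float).mean(0)
print(np.round(A[::6]).astype(int).tolist());print(np.round(B[::6]).astype(int).tolist())
for k in range(-40,41,4): print(k*.5,round(np.corrcoef(A[50:-50],np.roll(B,k)[50:-50])[0,1],2),end=' | ')
E
```

```text
[50, 45, 44, 48, 65, 95, 114, 106, 76, 52, 45, 44, 45, 45, 46, 45, 45, 49, 68, 95, 104, 90, 64, 44, 37, 36, 35, 34, 34, 34, 33, 31, 32, 53, 100, 115, 89, 48, 31, 31, 30, 32, 32, 32, 32, 31, 46, 85, 114, 116, 77, 37, 31, 32, 31, 32, 32, 33, 32, 33, 32, 35, 36, 36]
[68, 103, 119, 102, 70, 48, 44, 44, 44, 45, 44, 43, 44, 48, 63, 86, 99, 91, 69, 51, 45, 42, 40, 38, 37, 36, 34, 33, 38, 64, 101, 107, 76, 40, 32, 32, 32, 31, 32, 32, 31, 31, 39, 80, 116, 113, 77, 39, 30, 32, 31, 31, 31, 32, 31, 32, 32, 32, 32, 33, 33, 34, 35, 42]
-20.0 -0.19 | -18.0 -0.29 | -16.0 -0.34 | -14.0 -0.35 | -12.0 -0.36 | -10.0 -0.35 | -8.0 -0.35 | -6.0 -0.35 | -4.0 -0.34 | -2.0 -0.33 | 0.0 -0.28 | 2.0 -0.17 | 4.0 0.03 | 6.0 0.31 | 8.0 0.63 | 10.0 0.88 | 12.0 0.99 | 14.0 0.9 | 16.0 0.63 | 18.0 0.29 | 20.0 -0.02 |
```

View pics/polar.png

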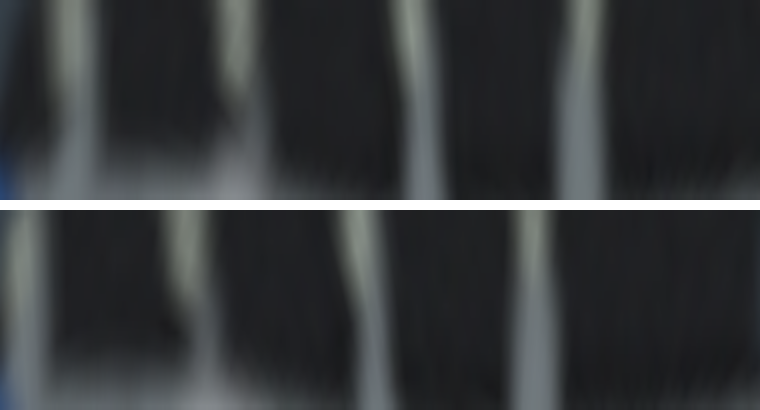

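```bash
cat >> h.py <<'E'
def discnow(n):
    env_im,_=env.grab_frame('scene'); np.save(n,env_im)
    th=np.radians(np.arange(-130,60,.5)); r=np.arange(33,44,.5)
    M=np.array([[proj('scene',(571+b*np.cos(a),-276.5+b*np.sin(a),111)) for a in th] for b in r],np.float32)
    A,B=[cv2.cvtColor(cv2.remap(f,M[...,0],M[...,1],1),6).astype(float).mean(0) for f in(np.load('a139.npy'),env_im)]
    c={k*.5:round(np.corrcoef(A[s],B[t])[0,1],3) for k in range(-70,100,2) for s,t in [(slice(max(0,k),len(A)+min(0,k)),slice(max(0,-k),len(B)+min(0,-k)))]}
    print('disc cw turn since a139:',sorted(c.items(),key=lambda x:-x[1])[:3])
    st(); print('eff6',env.state()['effort'])
E
python3 -c "from h import *;discnow('b0.npy')"
```

```text
disc cw turn since a139: [(0.0, np.float64(1.0)), (1.0, np.float64(0.98)), (-1.0, np.float64(0.976))]
{'time_s': 10.85, 'ee_pos': [569.98, -277.0, 134.19], 'ee_rot': [-179.92, 0.04, 139.16], 'force': [-3.04, -4.79, 3.59], 'torque': [-0.78, 0.45, 1.91], 'gripper_width': 14.07}
eff6 [  1.37425996 -45.540694   -20.69484115   2.33877406  -0.25833241
   1.84247565]
```

Request:
arm_command:
  motion:
    - {"offset": [0, 0, 0], "spin": 0.04}
    - {"offset": [0, 0, 0], "spin": 0.04}
    - {"offset": [0, 0, 0], "spin": 0}

```text
time_s: 11.22
ee_pos: [570.2, -277.1, 134.2]
ee_rot: [-179.9, 0.1, 134.6]
force: [-2.4, -4.7, 3.2]
gripper_width: 15.6
gripper_force: 64.1
```

```bash
python3 -c "from h import *;discnow('b1.npy')"
```

```text
disc cw turn since a139: [(1.0, np.float64(0.997)), (0.0, np.float64(0.978)), (2.0, np.float64(0.973))]
{'time_s': 11.28, 'ee_pos': [570.24, -277.07, 134.25], 'ee_rot': [-179.94, 0.08, 134.63], 'force': [-2.55, -4.74, 3.59], 'torque': [-0.8, 0.37, 2.32], 'gripper_width': 15.61}
eff6 [ 8.42826460e-01 -4.55612683e+01 -2.03502238e+01  2.59359688e+00
 -3.96141387e-02  2.41784826e+00]
```

```bash
python3 - <<'E'
from h import *
P=cloud('top',np.load('top0.npy')); im=cv2.imread('pics/top0.png')
c,s=np.cos(np.radians(105.3)),np.sin(np.radians(105.3))
Q=P[...,:2]-[570.5,-276.6]; X=Q@[c,s]-55; Y=Q@[-s,c]; Z=P[...,2]
sel=lambda x0,x1,y0,y1,z0=80,z1=170:Z[(X>x0)&(X<x1)&(Y>y0)&(Y<y1)&(Z>z0)&(Z<z1)]
print('crossbar',np.median(sel(10,22,-4,4,140)),np.median(sel(38,50,-4,4,140)))
print('strap',np.median(sel(24,36,10,30,105)),'disc',np.median(sel(-90,-80,-10,10)),'bar',np.median(sel(-60,-50,-15,15,140)))
for x in range(-24,14,3): print(x,[(int(np.median(q)) if len(q) else 0) for y in range(-18,19,3) for q in [sel(x-1.5,x+1.5,y-1.5,y+1.5)]])
# same from the current scene view for all heights
P=cloud('scene',np.load('scene0.npy')); Q=P[...,:2]-[572,-277]; X=Q@[c,s]-55; Y=Q@[-s,c]; Z=P[...,2]
print('scene crossbar',np.median(sel(10,22,-5,5,140)),'bar',np.median(sel(-60,-50,-15,15,140)))
for x in range(-24,14,3): print(x,[(int(np.median(q)) if len(q) else 0) for y in range(-18,19,3) for q in [sel(x-1.5,x+1.5,y-1.5,y+1.5)]])
E
```

```text
crossbar 154.93802414827564 154.9071358860274
strap 119.02353400600373 disc 109.92575790203654 bar 149.9977725192977
-24 [110, 110, 110, 110, 110, 109, 109, 109, 110, 109, 90, 90, 89]
-21 [108, 111, 110, 110, 110, 108, 110, 109, 108, 110, 109, 89, 89]
-18 [97, 110, 109, 110, 111, 110, 110, 110, 108, 109, 104, 91, 89]
-15 [89, 90, 107, 91, 110, 109, 107, 110, 97, 100, 96, 91, 91]
-12 [0, 90, 90, 99, 107, 99, 105, 97, 104, 91, 89, 89, 90]
-9 [0, 0, 0, 0, 90, 95, 98, 97, 92, 90, 90, 90, 89]
-6 [90, 0, 0, 0, 0, 98, 97, 97, 94, 88, 90, 91, 92]
-3 [0, 0, 0, 0, 0, 96, 98, 98, 100, 0, 0, 91, 89]
0 [0, 0, 0, 0, 0, 0, 97, 99, 0, 0, 0, 0, 89]
3 [112, 114, 0, 0, 0, 0, 0, 95, 111, 114, 113, 112, 107]
6 [114, 113, 0, 0, 0, 0, 153, 0, 113, 113, 114, 113, 99]
9 [113, 114, 0, 0, 0, 155, 155, 155, 134, 114, 113, 112, 105]
12 [0, 116, 0, 0, 0, 154, 154, 154, 131, 113, 114, 114, 100]
scene crossbar 154.27114269656 bar 151.34666672619744
-24 [111, 110, 111, 110, 111, 112, 110, 111, 111, 111, 111, 0, 0]
-21 [111, 111, 111, 112, 111, 110, 111, 110, 111, 111, 111, 0, 0]
-18 [91, 101, 109, 112, 111, 110, 112, 110, 110, 110, 111, 110, 0]
-15 [92, 92, 91, 110, 110, 112, 110, 112, 111, 110, 111, 110, 0]
-12 [91, 90, 91, 90, 91, 97, 88, 104, 110, 108, 0, 0, 0]
-9 [91, 92, 90, 89, 92, 97, 98, 99, 98, 0, 93, 92, 91]
-6 [91, 91, 91, 91, 90, 98, 99, 100, 100, 93, 92, 92, 91]
-3 [90, 90, 92, 92, 91, 96, 99, 98, 98, 93, 93, 92, 91]
0 [92, 92, 99, 99, 93, 96, 99, 98, 107, 98, 99, 97, 90]
3 [97, 109, 92, 114, 114, 92, 98, 98, 104, 106, 114, 115, 114]
6 [101, 111, 115, 113, 113, 130, 146, 133, 105, 108, 114, 114, 115]
9 [106, 104, 116, 114, 133, 137, 139, 155, 155, 110, 116, 115, 115]
12 [105, 99, 116, 114, 130, 135, 156, 157, 155, 0, 0, 0, 0]
```

```bash
python3 - <<'E'
from h import *
th=np.radians(np.arange(-130,60,.5)); r=np.arange(33,44,.5)
M=np.array([[proj('scene',(571+b*np.cos(a),-276.5+b*np.sin(a),111)) for a in th] for b in r],np.float32)
im={'init':cv2.imread('pics/scene0.png'),**{k:np.load(k+'.npy') for k in('a154','a139','b0','b1')}}
from scipy.signal import find_peaks
for k,v in im.items():
    A=cv2.cvtColor(cv2.remap(v,M[...,0],M[...,1],1),6).astype(float).mean(0); A=cv2.GaussianBlur(A[None],(1,9),2)[0]
    p,_=find_peaks(A,prominence=25); print(k,(p*.5-130).tolist())
E
```

```text
init [-90.0, -47.5, -5.0, 37.0]
a154 [-111.0, -70.0, -25.5, 15.5]
a139 [-124.0, -81.5, -38.0, 3.5]
b0 [-124.0, -81.5, -38.0, 3.5]
b1 [-125.0, -83.0, -39.0, 2.5]
```

The rim notches line up with the ball housing exactly as joint 1.15 predicts, so my dial reading is right, yet it resists. I'll open the jaws in place to see whether the dial springs back.

Request:
arm_command:
  motion:
    - {"offset": [0, 0, 0], "spin": 0}
    - {"offset": [0, 0, 0], "spin": 0}
    - {"offset": [0, 0, 0], "spin": 0}
  jaw: 0.04

```text
time_s: 11.65
ee_pos: [570.2, -275.7, 133.5]
ee_rot: [179.9, -0.1, 134.3]
force: [0.4, -0.1, 0.1]
gripper_width: 39.5
gripper_force: 0.0
```

```bash
python3 -c "from h import *;discnow('b2.npy')"
```

```text
disc cw turn since a139: [(-7.0, np.float64(0.984)), (-8.0, np.float64(0.966)), (-6.0, np.float64(0.958))]
{'time_s': 11.7, 'ee_pos': [570.2, -275.83, 133.55], 'ee_rot': [179.94, -0.07, 134.35], 'force': [-0.48, 0.65, 0.25], 'torque': [0.01, -0.14, -0.02], 'gripper_width': 39.71}
eff6 [-1.21640746e-02 -4.79044247e+01 -2.14947170e+01  1.46000477e-02
  8.87095300e-02  8.84336623e-03]
```

Request:
arm_command:
  motion:
    - {"offset": [0.0, 0.0, 0], "spin": -0.112}
    - {"offset": [0, 0, 0], "spin": -0.112}
    - {"offset": [0, 0, 0], "spin": 0}

```text
time_s: 12.08
ee_pos: [570.2, -276.2, 133.8]
ee_rot: [180.0, -0.0, 147.1]
force: [-0.2, -0.7, -0.1]
gripper_width: 40.2
gripper_force: 0.0
```

Request:
arm_command:
  motion:
    - {"offset": [0, 0, 0], "spin": 0}
    - {"offset": [0, 0, 0], "spin": 0}
    - {"offset": [0, 0, 0], "spin": 0}
  jaw: 0.0
  newtons: 40

```text
time_s: 12.45
ee_pos: [569.5, -277.2, 134.0]
ee_rot: [-179.9, -0.0, 147.3]
force: [0.7, 1.4, -0.8]
gripper_width: 14.3
gripper_force: 40.0
```

Request:
arm_command:
  motion:
    - {"offset": [0, 0, 0], "spin": -0.07}
    - {"offset": [0, 0, 0], "spin": -0.07}
    - {"offset": [0, 0, 0], "spin": -0.07}
    - {"offset": [0, 0, 0], "spin": 0}

```text
time_s: 12.95
ee_pos: [569.1, -277.1, 134.0]
ee_rot: [-180.0, -0.1, 159.0]
force: [-3.9, -1.8, 1.2]
gripper_width: 15.6
gripper_force: 41.8
```

```bash
python3 -c "from h import *;discnow('b3.npy')"
```

```text
disc cw turn since a139: [(-13.0, np.float64(0.988)), (-14.0, np.float64(0.979)), (-12.0, np.float64(0.953))]
{'time_s': 13.0, 'ee_pos': [569.14, -277.06, 133.95], 'ee_rot': [-179.97, -0.08, 159.05], 'force': [-4.33, -2.68, 1.26], 'torque': [-0.48, 0.54, -1.53], 'gripper_width': 15.18}
eff6 [  4.22778815 -46.80565953 -22.33308971   0.52114606  -0.71033925
  -1.56790227]
```

Request:
arm_command:
  motion:
    - {"offset": [0, 0, 0], "spin": -0.1}
    - {"offset": [0, 0, 0], "spin": -0.1}
    - {"offset": [0, 0, 0], "spin": -0.08}
    - {"offset": [0, 0, 0], "spin": 0}
  newtons: 60

```text
time_s: 13.5
ee_pos: [568.7, -276.9, 133.9]
ee_rot: [179.9, -0.1, 174.8]
force: [-6.8, -2.5, 2.1]
gripper_width: 21.8
gripper_force: 75.4
```

```bash
python3 -c "from h import *;discnow('b4.npy')"
```

```text
disc cw turn since a139: [(-16.0, np.float64(0.988)), (-15.0, np.float64(0.969)), (-17.0, np.float64(0.964))]
{'time_s': 13.55, 'ee_pos': [568.67, -276.86, 133.86], 'ee_rot': [179.93, -0.13, 174.82], 'force': [-5.51, -1.88, 2.33], 'torque': [-0.55, 0.74, -3.11], 'gripper_width': 21.78}
eff6 [ 6.21303767e+00 -4.64610744e+01 -2.28003234e+01  2.16416270e-02
 -1.02529977e+00 -3.17676589e+00]
```

```bash
python3 - <<'E'
from h import *
c,s=np.cos(np.radians(105.3)),np.sin(np.radians(105.3))
def go(d,im):
    P=cloud('scene',d); Q=P[...,:2]-[572,-277]; X=Q@[c,s]-55; Y=Q@[-s,c]; Z=P[...,2]
    for a,b in((10,20),(20,30),(30,40),(40,50)):
        m=(X>a)&(X<b)&(abs(Y)<7)&(Z>140)&(Z<175); print('bar',a,b,m.sum(),np.round(np.percentile(Z[m],[30,50,70,90]),1) if m.any() else 0, np.round([X[m].mean(),Y[m].mean()],1) if m.any() else 0)
    m=(X>-8)&(X<0)&(abs(Y)<4)&(Z>93)&(Z<110); print('lug',m.sum(),np.median(Z[m]) if m.any() else 0)
go(np.load('scene0.npy'),0)
im,d=env.grab_frame('scene'); np.save('b5.npy',im); go(d,im)
E
```

```text
bar 10 20 59 [151.5 154.5 156.  157. ] [14.5 -1.4]
bar 20 30 49 [154.1 155.5 156.3 156.9] [24.8 -0.6]
bar 30 40 49 [153.1 155.7 156.5 157.1] [34.9 -0.8]
bar 40 50 61 [150.3 154.6 155.6 157.3] [45.4 -1.1]
lug 23 98.94414687255721
bar 10 20 12 [141.9 149.4 156.4 157.2] [13.6 -2.5]
bar 20 30 0 0 0
bar 30 40 6 [150.5 151.8 152.8 153.9] [38.4 -3.8]
bar 40 50 57 [149.9 154.7 156.5 157.6] [45.5 -1.4]
lug 22 98.8279314002994
```

Request:
arm_command:
  motion:
    - {"offset": [0, 0, 0], "spin": 0.1}
    - {"offset": [0, 0, 0], "spin": 0.1}
    - {"offset": [0, 0, 0], "spin": 0.1}
    - {"offset": [0, 0, 0], "spin": 0.1}
    - {"offset": [0, 0, 0], "spin": 0.08}
  newtons: 10

```text
time_s: 14.22
ee_pos: [570.1, -277.5, 133.9]
ee_rot: [-179.9, 0.1, 147.8]
force: [-2.2, -3.8, -0.2]
gripper_width: 13.9
gripper_force: 10.0
```

Request:
arm_command:
  motion:
    - {"offset": [0, 0, 0], "spin": 0}
    - {"offset": [0, 0, -0.04], "spin": 0}
    - {"offset": [0, 0, -0.05], "spin": 0}
    - {"offset": [0, -0.06, -0.03], "spin": 0}
    - {"offset": [0, -0.06, 0], "spin": 0}
  jaw: 0.05

```text
time_s: 14.85
ee_pos: [510.0, -375.4, 255.4]
ee_rot: [180.0, 0.4, 148.1]
force: [0.3, -1.3, -1.6]
gripper_width: 50.5
gripper_force: 0.0
```

Request:
arm_command:
  motion:
    - {"offset": [-0.02, -0.06, 0], "spin": 0}
    - {"offset": [0, 0, 0], "spin": 0}

```text
time_s: 15.1
ee_pos: [492.5, -438.8, 251.4]
ee_rot: [-180.0, 0.1, 147.7]
force: [0.3, 1.1, -0.2]
gripper_width: 50.0
gripper_force: 0.0
```

```bash
python3 - <<'E'
from h import *
a,da=env.grab_frame('scene'); b,db=env.grab_frame('top'); np.save('s1.npy',a);np.save('t1.npy',b);np.save('s1d.npy',da);np.save('t1d.npy',db)
cv2.imwrite('pics/look3.png',np.hstack([cv2.resize(a[275:350,145:245],(440,330),interpolation=2),cv2.resize(b[160:230,425:500],(354,330),interpolation=2)]))
st(); print(bar('top'))
c,s=np.cos(np.radians(105.3)),np.sin(np.radians(105.3))
for cam,d,o in(('scene',da,(572,-277)),('top',db,(570.5,-276.6))):
    P=cloud(cam,d); Q=P[...,:2]-o; X=Q@[c,s]-55; Y=Q@[-s,c]; Z=P[...,2]
    m=(X>10)&(X<50)&(abs(Y)<6)&(Z>140)&(Z<175); print(cam,'bar',np.round(np.percentile(Z[m],[50,70]),1))
    for x in range(-30,4,3): print(x,[(int(np.median(Z[k])) if k.any() else 0) for y in range(-18,19,3) for k in [(abs(X-x)<1.5)&(abs(Y-y)<1.5)&(Z>80)]])
E
```

```text
{'time_s': 15.2, 'ee_pos': [493.78, -435.26, 251.55], 'ee_rot': [179.93, -0.01, 147.86], 'force': [-0.17, 0.4, 1.06], 'torque': [0.06, -0.18, -0.01], 'gripper_width': 49.64}
(((569.9346923828125, -275.9624938964844), (14.00047492980957, 41.09196472167969), 56.97539520263672), 197)
scene bar [155.1 156.3]
-30 [111, 110, 111, 111, 110, 110, 110, 111, 110, 111, 110, 111, 0]
-27 [113, 112, 111, 111, 111, 110, 112, 110, 112, 112, 110, 0, 0]
-24 [111, 109, 111, 112, 112, 111, 0, 108, 110, 113, 110, 110, 110]
-21 [110, 111, 111, 111, 111, 0, 0, 0, 111, 112, 111, 110, 110]
-18 [110, 92, 110, 111, 110, 111, 0, 0, 98, 108, 101, 92, 0]
-15 [92, 92, 92, 91, 110, 110, 0, 0, 97, 0, 100, 91, 92]
-12 [91, 91, 90, 90, 91, 95, 99, 99, 99, 0, 91, 0, 91]
-9 [91, 91, 91, 91, 91, 97, 100, 99, 98, 0, 0, 91, 90]
-6 [90, 90, 91, 91, 91, 94, 100, 100, 99, 0, 92, 92, 94]
-3 [91, 91, 91, 91, 91, 92, 99, 100, 98, 0, 91, 92, 91]
0 [91, 92, 100, 93, 92, 97, 99, 99, 97, 104, 95, 106, 95]
3 [100, 104, 114, 114, 115, 94, 100, 99, 103, 107, 116, 116, 114]
top bar [154.5 155.3]
-30 [110, 110, 110, 110, 108, 110, 111, 109, 109, 111, 110, 103, 96]
-27 [110, 109, 111, 109, 109, 103, 107, 111, 109, 109, 110, 89, 89]
-24 [109, 110, 108, 109, 109, 108, 99, 108, 109, 110, 109, 102, 90]
-21 [110, 109, 109, 109, 110, 101, 96, 97, 103, 112, 108, 105, 100]
-18 [98, 109, 100, 109, 103, 99, 98, 98, 92, 91, 99, 98, 89]
-15 [91, 90, 100, 106, 105, 97, 99, 98, 89, 91, 104, 89, 90]
-12 [91, 90, 91, 99, 99, 99, 96, 97, 91, 89, 90, 89, 91]
-9 [0, 0, 0, 0, 89, 99, 98, 98, 89, 91, 90, 90, 89]
-6 [91, 0, 0, 0, 0, 97, 100, 98, 91, 90, 89, 89, 91]
-3 [0, 0, 0, 0, 0, 96, 97, 97, 97, 0, 0, 92, 88]
0 [111, 0, 0, 0, 0, 0, 98, 97, 0, 0, 0, 0, 88]
3 [112, 112, 0, 0, 0, 0, 0, 98, 112, 113, 113, 114, 105]
```

View pics/look3.png

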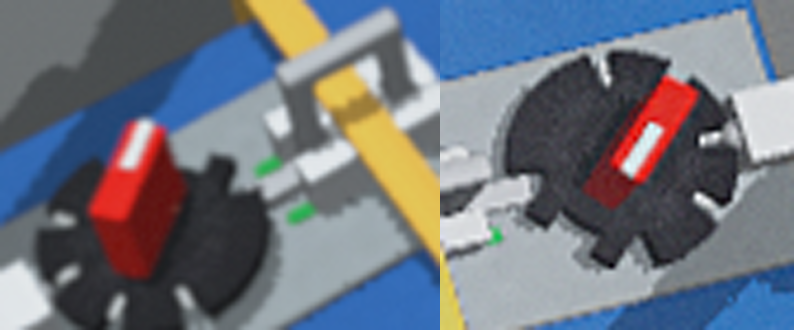

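The dial is at the 1.15 notch. A gap in the disc already sits over the lug at top crop (520,190), and another lies under the pointer at about (580,235). I'll map the disc's gaps by angle.

```bash
python3 - <<'E'
from h import *
from scipy.interpolate import griddata
def prof(cam,d,o):
    P=cloud(cam,d).reshape(-1,3); P=P[np.isfinite(P).all(1)]; v=P[:,:2]-o; r=np.hypot(*v.T); a=np.degrees(np.arctan2(v[:,1],v[:,0]))
    for r0,r1 in((24,30),(30,35),(35,41)):
        out=[]
        for t in range(-180,180,5):
            m=(r>r0)&(r<r1)&(abs((a-t+180)%360-180)<3); z=P[m,2]; z=z[z<118]
            out.append('.' if len(z)<2 else '#' if np.mean(z>104)>.6 else '-' if np.mean(z>104)>.3 else 'L' if np.median(z)>95 else '_')
        print(cam,r0,''.join(out))
print('angles start -180 step 5; lug at 105 -> index 57'); print(' '*(7+1)+''.join('|' if (t%30==0) else ' ' for t in range(-180,180,5)))
for n,f in(('top0','init 172.6'),('t1d','now 147.4')): print(f); prof('top',np.load(n+'.npy'),np.array([570,-276.]))
for n,f in(('scene0','init'),('s1d','now')): print(f); prof('scene',np.load(n+'.npy'),np.array([571.5,-276.5]))
E
```

```text
angles start -180 step 5; lug at 105 -> index 57
        |     |     |     |     |     |     |     |     |     |     |     |     
init 172.6
top 24 -###########################........##################################--
top 30 __--###..#-################.#.....###########################-_--####___
top 35 __---#-__--###############-################################-#-___---____
now 147.4
top 24 ##########################......########################--#####-------##
top 30 #-_--#####################.....#########################-L-####______-##
top 35 ___--#######.################..######-.################--LL_---______---
init
scene 24 .....#############################--#########--#######################..
scene 30 ....###..##############-##########---######----################.#####...
scene 35 ...###...##############---__-#-----_-------_----####-#########...####...
now
scene 24 .......###################-##########--###########################......
scene 30 ....#######################-#########---#################..#####........
scene 35 ....#####################---#_----##--_----#---#-##-#####..-#-#.........
```

```bash
python3 - <<'E'
from h import *
f=[np.load(n+'.npy') for n in('b1','s1','b5')]
cv2.imwrite('pics/lug.png',np.vstack([np.hstack([cv2.resize(a[280:340,185:235],(266,320),interpolation=2) for a in f]),np.hstack([cv2.resize(a[300:360,135:185],(266,270),interpolation=2) for a in f])]))
E
```

```text
(no output)
```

View pics/lug.png

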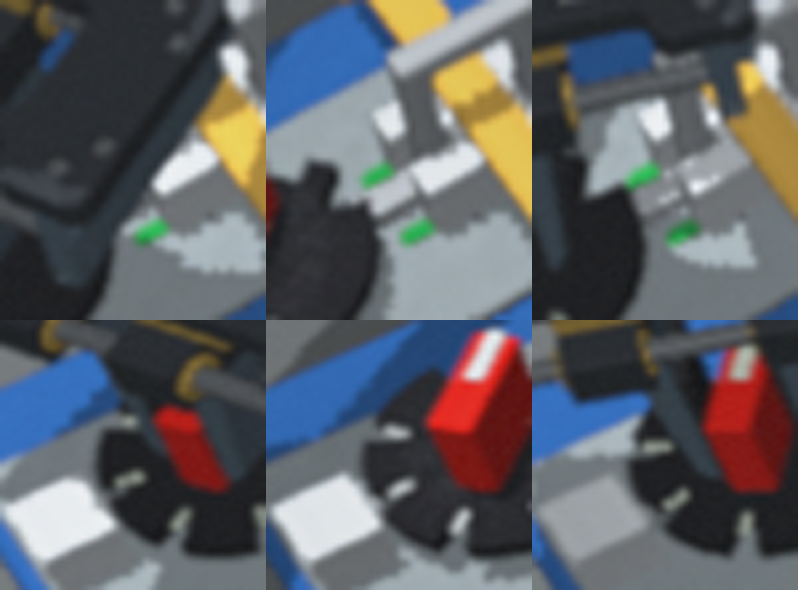

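The lug stays put between the green marks (top row) and nothing is visibly wedged at the ball housing (bottom row), so the dial itself holds at the notch. I'll regrip and try again with a slight lift, in case downward load is binding it.

```bash
python3 -c "
from h import *
plan(570.3,-276.3,180,147.4,4)"
```

```text
from [ 494.1 -434.5  251.7] yaw 147.92 rot [ 1.7994e+02 -1.0000e-02] t 15.25
[0.0049, 0.0436, 0.0179, 0.0023]
[0.005, 0.0436, 0.0179, 0.0023]
[0.0051, 0.0436, 0.0179, 0.0023]
[0.0052, 0.0436, 0.0179, 0.0023]
```

Request:
arm_command:
  motion:
    - {"offset": [0.005, 0.0436, 0.018], "spin": 0.002}
    - {"offset": [0.005, 0.0436, 0.018], "spin": 0.002}
    - {"offset": [0.005, 0.0436, 0.018], "spin": 0.002}
    - {"offset": [0.005, 0.0436, 0.018], "spin": 0.002}
    - {"offset": [0, 0, 0], "spin": 0}

```text
time_s: 15.88
ee_pos: [570.7, -272.3, 178.5]
ee_rot: [180.0, -0.2, 147.8]
force: [0.7, 0.3, 0.9]
gripper_width: 50.1
gripper_force: 0.0
```

Request:
arm_command:
  motion:
    - {"offset": [0, 0, 0.02], "spin": 0}
    - {"offset": [0, 0, 0.016], "spin": 0}
    - {"offset": [0, 0, 0], "spin": 0}
    - {"offset": [0, 0, 0], "spin": 0}

```text
time_s: 16.38
ee_pos: [570.2, -277.7, 144.6]
ee_rot: [-180.0, 0.1, 147.4]
force: [-0.7, -0.0, 0.3]
gripper_width: 50.1
gripper_force: 0.0
```

Request:
arm_command:
  motion:
    - {"offset": [0, 0, 0], "spin": 0}
    - {"offset": [0, 0, 0], "spin": 0}
    - {"offset": [0, 0, 0], "spin": 0}
    - {"offset": [0, 0, 0], "spin": 0}
  jaw: 0.0
  newtons: 20

```text
time_s: 16.88
ee_pos: [569.9, -277.5, 144.0]
ee_rot: [-180.0, 0.0, 147.4]
force: [-0.2, -0.4, 0.5]
gripper_width: 14.1
gripper_force: 20.0
```

Request:
arm_command:
  motion:
    - {"offset": [0, 0, -0.001], "spin": 0.03}
    - {"offset": [0, 0, 0], "spin": 0.03}
    - {"offset": [0, 0, 0], "spin": 0.03}
    - {"offset": [0, 0, 0], "spin": 0}

```text
time_s: 17.38
ee_pos: [569.9, -277.3, 144.2]
ee_rot: [-180.0, -0.0, 142.3]
force: [2.4, -2.3, -8.8]
gripper_width: 14.7
gripper_force: 20.4
```

```bash
python3 -c "from h import *;discnow('b6.npy')"
```

```text
disc cw turn since a139: [(-3.0, np.float64(0.999)), (-4.0, np.float64(0.977)), (-2.0, np.float64(0.977))]
{'time_s': 17.42, 'ee_pos': [569.91, -277.33, 144.15], 'ee_rot': [-179.97, -0.03, 142.26], 'force': [3.71, -1.28, -9.46], 'torque': [-0.3, -0.63, 0.72], 'gripper_width': 14.54}
eff6 [ -0.46744863 -53.87165308 -23.59072745   0.39511934   1.1798491
   0.75412139]
```

```bash
python3 - <<'E'
from h import *
c,s=np.cos(np.radians(-74.7)),np.sin(np.radians(-74.7))
for cam,n,o in(('top','top0',(570.,-276.2)),('top','t1d',(570.,-276.2)),('scene','scene0',(571.5,-276.8)),('scene','s1d',(571.5,-276.8))):
    d=np.load(n+'.npy'); P=cloud(cam,d); Q=P[...,:2]-o; X=Q@[c,s]; Y=Q@[-s,c]; Z=P[...,2]; print(cam,n)
    im={'top0':cv2.imread('pics/top0.png'),'t1d':np.load('t1.npy'),'scene0':cv2.imread('pics/scene0.png'),'s1d':np.load('s1.npy')}[n]; g=im.max(2)
    for x in range(28,64,3): print(x,[(int(np.median(Z[k])) if k.any() else 0) for y in range(-12,13,3) for k in [(abs(X-x)<1.6)&(abs(Y-y)<1.6)&(Z>80)]],[(int(np.median(g[k])) if k.any() else 0) for y in range(-12,13,3) for k in [(abs(X-x)<1.6)&(abs(Y-y)<1.6)&(Z>80)]])
E
```

```text
top top0
28 [109, 109, 107, 110, 109, 109, 109, 110, 108] [58, 64, 54, 60, 61, 62, 65, 49, 99]
31 [108, 109, 109, 110, 111, 109, 109, 110, 110] [106, 192, 54, 58, 54, 59, 59, 47, 66]
34 [111, 110, 109, 108, 110, 109, 108, 110, 111] [203, 180, 39, 54, 57, 56, 53, 51, 125]
37 [0, 0, 107, 109, 110, 110, 108, 110, 110] [0, 0, 34, 52, 57, 56, 54, 52, 58]
40 [0, 91, 108, 109, 110, 109, 110, 110, 110] [0, 179, 43, 50, 49, 50, 51, 69, 52]
43 [103, 102, 107, 112, 110, 109, 112, 110, 110] [79, 93, 104, 143, 108, 110, 92, 70, 160]
46 [109, 107, 111, 114, 114, 114, 113, 115, 112] [141, 164, 163, 218, 217, 221, 217, 219, 192]
49 [104, 113, 114, 113, 113, 114, 114, 114, 112] [123, 216, 214, 214, 213, 215, 214, 216, 207]
52 [102, 113, 114, 115, 114, 114, 113, 114, 114] [147, 215, 215, 214, 215, 215, 214, 215, 210]
55 [106, 115, 113, 114, 113, 112, 115, 114, 115] [165, 215, 213, 213, 214, 214, 213, 216, 209]
58 [111, 113, 115, 114, 113, 115, 113, 113, 115] [179, 214, 215, 213, 214, 213, 215, 214, 212]
61 [100, 114, 115, 114, 115, 113, 115, 113, 113] [143, 215, 215, 214, 214, 214, 214, 215, 217]
top 
[... 2603 characters left out ...]
03, 98] [86, 64, 59, 109, 97, 80, 99, 70, 108]
43 [115, 0, 0, 111, 111, 107, 99, 90, 97] [198, 0, 0, 151, 173, 131, 131, 155, 150]
46 [116, 115, 117, 115, 116, 116, 117, 115, 103] [198, 223, 231, 233, 232, 228, 229, 233, 113]
49 [116, 116, 115, 115, 115, 115, 115, 114, 105] [219, 232, 232, 232, 231, 232, 232, 231, 110]
52 [115, 117, 115, 115, 115, 115, 116, 114, 106] [224, 232, 231, 231, 232, 232, 232, 231, 110]
55 [116, 116, 116, 116, 116, 117, 115, 102, 102] [224, 232, 231, 232, 232, 232, 232, 111, 111]
58 [116, 116, 117, 115, 116, 116, 115, 115, 104] [225, 231, 231, 231, 231, 232, 232, 228, 111]
61 [115, 116, 116, 114, 115, 115, 115, 116, 102] [221, 230, 230, 230, 230, 230, 231, 230, 110]
```

Request:
arm_command:
  motion:
    - {"offset": [0, 0, 0], "spin": -0.08}
    - {"offset": [0, 0, 0], "spin": 0}
    - {"offset": [0, 0, -0.025], "spin": 0}
    - {"offset": [0, 0, -0.03], "spin": 0}
    - {"offset": [0, 0, 0], "spin": 0}
  jaw: 0.05

```text
time_s: 18.05
ee_pos: [571.3, -277.9, 203.4]
ee_rot: [179.9, 0.4, 146.7]
force: [-0.0, 0.3, -0.8]
gripper_width: 50.0
gripper_force: 0.0
```

```bash
date; ls --full-time -tr pics | head -3; python3 -c "
from h import *
plan(548.3,-195.2,195,105.3,5)"
```

```text
Wed Dec  2 01:18:31 UTC 2026
total 3128
-rw-r--r-- 1 agent agent 395151 2026-12-02 00:58:19.280413811 +0000 scene0.png
-rw-r--r-- 1 agent agent 504698 2026-12-02 00:58:22.076413928 +0000 top0.png
from [ 571.3 -277.9  203.4] yaw 146.7 rot [179.94   0.37] t 18.05
[0.0129, 0.0113, 0.0017, 0.1445]
[0.0144, 0.0093, 0.0017, 0.1445]
[0.0156, 0.0071, 0.0017, 0.1445]
[0.0165, 0.0048, 0.0017, 0.1445]
[0.017, 0.0024, 0.0017, 0.1445]
```

Request:
arm_command:
  motion:
    - {"offset": [0.0129, 0.0113, 0.002], "spin": 0.1445}
    - {"offset": [0.0144, 0.0093, 0.002], "spin": 0.1445}
    - {"offset": [0.0156, 0.0071, 0.002], "spin": 0.1445}
    - {"offset": [0.0165, 0.0048, 0.001], "spin": 0.1445}
    - {"offset": [0.017, 0.0024, 0.001], "spin": 0.1445}
  jaw: 0.035

```text
time_s: 18.68
ee_pos: [545.9, -193.9, 191.0]
ee_rot: [-179.9, -0.1, 105.0]
force: [-0.5, 0.2, -1.2]
gripper_width: 34.7
gripper_force: 0.0
```

Request:
arm_command:
  motion:
    - {"offset": [0, 0, 0], "spin": 0}
    - {"offset": [0, 0, 0], "spin": 0}

```text
time_s: 18.92
ee_pos: [546.7, -195.1, 191.6]
ee_rot: [-180.0, 0.0, 105.5]
force: [-0.3, 0.5, 0.2]
gripper_width: 35.0
gripper_force: 0.0
```

```bash
python3 -c "
from h import *
plan(548.3,-195.2,146,105.3,1)"
```

```text
from [ 546.7 -195.1  191.6] yaw 105.49 rot [-1.7998e+02  1.0000e-02] t 18.925
[-0.0005, 0.0015, 0.0456, 0.0034]
```

Request:
arm_command:
  motion:
    - {"offset": [0, 0.0015, 0.02], "spin": 0.003}
    - {"offset": [0, 0, 0.018], "spin": 0}
    - {"offset": [0, 0, 0.0076], "spin": 0}
    - {"offset": [0, 0, 0], "spin": 0}
    - {"offset": [0, 0, 0], "spin": 0}

```text
time_s: 19.55
ee_pos: [548.7, -194.7, 147.0]
ee_rot: [179.9, 0.1, 105.2]
force: [0.0, -0.3, 0.7]
gripper_width: 35.0
gripper_force: 0.0
```

Request:
arm_command:
  motion:
    - {"offset": [0, 0, 0], "spin": 0}
    - {"offset": [0, 0, 0], "spin": 0}
    - {"offset": [0, 0, 0], "spin": 0}
    - {"offset": [0, 0, 0], "spin": 0}
  jaw: 0.0
  newtons: 15

```text
time_s: 20.05
ee_pos: [548.3, -194.4, 146.6]
ee_rot: [180.0, 0.0, 105.2]
force: [-0.6, 0.2, 1.0]
gripper_width: 9.9
gripper_force: 15.0
```

Request:
arm_command:
  motion:
    - {"offset": [0, 0, 0.001], "spin": 0}
    - {"offset": [0, 0, 0.001], "spin": 0}
    - {"offset": [0, 0, 0], "spin": 0}

```text
time_s: 20.42
ee_pos: [548.5, -194.3, 146.5]
ee_rot: [179.9, 0.1, 105.2]
force: [-4.0, 1.5, 12.0]
gripper_width: 10.2
gripper_force: 15.0
```

```bash
python3 -c "from h import *;st()"
```

```text
{'time_s': 20.42, 'ee_pos': [548.5, -194.28, 146.52], 'ee_rot': [179.91, 0.06, 105.25], 'force': [-3.99, 1.49, 12.04], 'torque': [0.31, 0.46, 0.07], 'gripper_width': 10.22}
```

Request:
arm_command:
  motion:
    - {"offset": [0, 0, -0.002], "spin": 0}
    - {"offset": [0, 0, -0.001], "spin": 0}
    - {"offset": [0, 0, -0.001], "spin": 0}
    - {"offset": [0, 0, 0], "spin": 0}

```text
time_s: 20.92
ee_pos: [548.2, -194.3, 148.0]
ee_rot: [-180.0, -0.0, 105.2]
force: [-0.6, 0.1, -0.7]
gripper_width: 9.8
gripper_force: 15.0
```

```bash
python3 -c "from h import *;st()"
```

```text
{'time_s': 20.92, 'ee_pos': [548.15, -194.34, 148.01], 'ee_rot': [-179.98, -0.01, 105.24], 'force': [-0.63, 0.12, -0.72], 'torque': [-0.03, -0.1, -0.02], 'gripper_width': 9.79}
```

Request:
arm_command:
  motion:
    - {"offset": [0, 0, 0.002], "spin": 0}
    - {"offset": [0, 0, 0], "spin": 0}

```text
time_s: 21.18
ee_pos: [548.3, -194.4, 146.5]
ee_rot: [180.0, 0.0, 105.2]
force: [-0.6, 0.1, 0.9]
gripper_width: 10.0
gripper_force: 15.0
```

Request:
arm_command:
  motion:
    - {"offset": [0, 0, 0], "spin": 0}
    - {"offset": [0, 0, 0], "spin": 0}
    - {"offset": [0, 0, -0.025], "spin": 0}
    - {"offset": [0, 0, -0.03], "spin": 0}
    - {"offset": [0, 0, 0], "spin": 0}
  jaw: 0.04

```text
time_s: 21.8
ee_pos: [549.6, -194.9, 203.5]
ee_rot: [179.8, 0.2, 105.2]
force: [0.4, -0.5, 0.0]
gripper_width: 40.1
gripper_force: 0.0
```

```bash
python3 -c "
from h import *
plan(570.3,-276.3,195,147.4,5); st()"
```

```text
from [ 549.6 -194.9  203.5] yaw 105.24 rot [179.75   0.19] t 21.8
[-0.0168, -0.0003, 0.0017, -0.1472]
[-0.0166, -0.0027, 0.0017, -0.1472]
[-0.016, -0.0051, 0.0017, -0.1472]
[-0.0151, -0.0074, 0.0017, -0.1472]
[-0.0138, -0.0096, 0.0017, -0.1472]
{'time_s': 21.8, 'ee_pos': [549.58, -194.88, 203.54], 'ee_rot': [179.75, 0.19, 105.24], 'force': [0.43, -0.51, 0.03], 'torque': [-0.06, -0.15, 0.01], 'gripper_width': 40.08}
```

Request:
arm_command:
  motion:
    - {"offset": [-0.0168, -0.0003, 0.002], "spin": -0.1472}
    - {"offset": [-0.0166, -0.0027, 0.002], "spin": -0.1472}
    - {"offset": [-0.016, -0.0051, 0.002], "spin": -0.1472}
    - {"offset": [-0.0151, -0.0074, 0.002], "spin": -0.1472}
    - {"offset": [-0.0138, -0.0096, 0.001], "spin": -0.1472}

```text
time_s: 22.42
ee_pos: [568.5, -276.0, 190.5]
ee_rot: [-180.0, -0.1, 147.7]
force: [0.9, -0.2, -0.4]
gripper_width: 40.0
gripper_force: 0.0
```

Request:
arm_command:
  motion:
    - {"offset": [0.0, 0.0, 0.02], "spin": 0}
    - {"offset": [0, 0, 0.02], "spin": 0}
    - {"offset": [0, 0, 0.012], "spin": 0}
    - {"offset": [0, 0, 0], "spin": 0}
    - {"offset": [0, 0, 0], "spin": 0}

```text
time_s: 23.05
ee_pos: [569.4, -275.9, 140.8]
ee_rot: [180.0, 0.1, 147.4]
force: [0.0, 0.3, 0.2]
gripper_width: 40.0
gripper_force: 0.0
```

```bash
python3 -c "
from h import *
plan(570.5,-276.4,138,147.4,1)"
```

```text
from [ 569.4 -275.9  140.8] yaw 147.42 rot [1.8e+02 6.0e-02] t 23.05
[-0.0012, 0.0001, 0.0028, 0.0003]
```

Request:
arm_command:
  motion:
    - {"offset": [-0.0012, 0, 0.002], "spin": 0}
    - {"offset": [0, 0, 0], "spin": 0}
    - {"offset": [0, 0, 0], "spin": 0}
    - {"offset": [0, 0, 0], "spin": 0}
  jaw: 0.0
  newtons: 30

```text
time_s: 23.55
ee_pos: [569.7, -277.2, 138.6]
ee_rot: [-179.9, 0.0, 147.4]
force: [-1.6, -2.7, 0.8]
gripper_width: 13.7
gripper_force: 30.0
```

Request:
arm_command:
  motion:
    - {"offset": [0, 0, 0], "spin": 0.035}
    - {"offset": [0, 0, 0], "spin": 0}

```text
time_s: 23.8
ee_pos: [569.7, -277.2, 138.6]
ee_rot: [-179.9, 0.0, 145.4]
force: [-2.3, -4.5, 2.2]
gripper_width: 13.8
gripper_force: 30.0
```

```bash
python3 -c "from h import *;discnow('c1.npy')"
```

```text
disc cw turn since a139: [(-4.0, np.float64(0.994)), (-5.0, np.float64(0.989)), (-3.0, np.float64(0.956))]
{'time_s': 23.85, 'ee_pos': [569.76, -277.16, 138.64], 'ee_rot': [-179.91, 0.04, 145.44], 'force': [-3.54, -4.39, 1.99], 'torque': [-0.72, 0.36, 0.36], 'gripper_width': 13.53}
eff6 [  3.01781394 -46.34512067 -21.09294534   1.66700419  -0.10927118
   0.35902645]
```

Request:
arm_command:
  motion:
    - {"offset": [0, 0, 0], "spin": 0.035}
    - {"offset": [0, 0, 0], "spin": 0}

```text
time_s: 24.1
ee_pos: [569.8, -277.1, 138.6]
ee_rot: [-179.9, 0.0, 143.5]
force: [-4.4, -5.3, 2.2]
gripper_width: 14.2
gripper_force: 30.1
```

```bash
python3 -c "from h import *;discnow('c2.npy')"
```

```text
disc cw turn since a139: [(-3.0, np.float64(0.999)), (-2.0, np.float64(0.979)), (-4.0, np.float64(0.976))]
{'time_s': 24.15, 'ee_pos': [569.82, -277.1, 138.6], 'ee_rot': [-179.9, 0.05, 143.49], 'force': [-3.01, -4.65, 2.21], 'torque': [-0.79, 0.36, 0.79], 'gripper_width': 14.07}
eff6 [  2.60235429 -46.22155666 -21.011163     1.89792015  -0.09896178
   0.80565099]
```

Request:
arm_command:
  motion:
    - {"offset": [0, 0, 0], "spin": 0.035}
    - {"offset": [0, 0, 0], "spin": 0}

```text
time_s: 24.4
ee_pos: [569.9, -277.1, 138.6]
ee_rot: [-179.9, 0.1, 141.5]
force: [-2.7, -4.2, 1.3]
gripper_width: 14.5
gripper_force: 30.6
```

```bash
python3 -c "from h import *;discnow('c3.npy')"
```

```text
disc cw turn since a139: [(-2.0, np.float64(0.998)), (-3.0, np.float64(0.979)), (-1.0, np.float64(0.974))]
{'time_s': 24.45, 'ee_pos': [569.83, -277.08, 138.6], 'ee_rot': [-179.89, 0.05, 141.54], 'force': [-2.75, -4.9, 1.97], 'torque': [-0.8, 0.38, 1.09], 'gripper_width': 14.52}
eff6 [  2.19225191 -46.21819496 -20.99295259   1.96648143  -0.08925672
   1.08937573]
```

```bash
cat >> h.py <<'E'
def prof(cam,im,o,x0,x1,z):
    c,s=np.cos(np.radians(105.3)),np.sin(np.radians(105.3)); ys=np.arange(-14,14.1,1); xs=np.arange(x0,x1,1.)
    M=np.array([[proj(cam,(o[0]+(x+55)*c-y*s,o[1]+(x+55)*s+y*c,z)) for y in ys] for x in xs],np.float32)
    return cv2.remap(cv2.cvtColor(im,6),M[...,0],M[...,1],1).mean(0).astype(int).tolist()
E
python3 - <<'E'
from h import *
t,_=env.grab_frame('top'); np.save('tc.npy',t); st()
for n,i in(('free',np.load('t1.npy')),('cw',t),('init',cv2.imread('pics/top0.png'))): print(n,'lug',prof('top',i,(570,-276),-10,-2,98),'\n  crossbar',prof('top',i,(570,-276),9,18,156))
E
```

```text
{'time_s': 24.5, 'ee_pos': [569.85, -277.06, 138.61], 'ee_rot': [-179.89, 0.05, 141.54], 'force': [-2.85, -4.31, 1.76], 'torque': [-0.73, 0.37, 1.11], 'gripper_width': 14.58}
free lug [192, 196, 198, 200, 202, 199, 184, 155, 127, 124, 147, 168, 187, 199, 202, 202, 202, 204, 194, 169, 154, 160, 172, 177, 175, 173, 171, 173, 171] 
  crossbar [176, 176, 177, 178, 176, 176, 186, 194, 196, 187, 182, 186, 190, 196, 199, 201, 204, 204, 193, 164, 124, 107, 115, 134, 156, 175, 192, 202, 204]
cw lug [188, 189, 191, 195, 194, 182, 153, 118, 96, 111, 153, 182, 194, 198, 196, 195, 197, 194, 172, 149, 148, 162, 173, 173, 168, 166, 164, 166, 164] 
  crossbar [122, 123, 122, 123, 121, 124, 147, 160, 160, 166, 176, 185, 190, 193, 196, 198, 198, 190, 162, 123, 88, 93, 124, 147, 164, 181, 192, 196, 198]
init lug [185, 188, 190, 193, 193, 191, 176, 148, 119, 114, 138, 162, 181, 192, 194, 195, 195, 197, 186, 160, 147, 154, 165, 169, 166, 165, 164, 167, 163] 
  crossbar [168, 169, 169, 170, 169, 170, 179, 186, 188, 180, 175, 179, 184, 188, 191, 194, 196, 196, 185, 156, 117, 101, 111, 129, 149, 168, 183, 193, 196]
```

Request:
arm_command:
  motion:
    - {"offset": [0, 0, 0], "spin": -0.11}
    - {"offset": [0, 0, 0], "spin": -0.11}
    - {"offset": [0, 0, 0], "spin": -0.04}
    - {"offset": [0, 0, 0], "spin": 0}
  newtons: 45

```text
time_s: 25.0
ee_pos: [569.5, -277.2, 138.6]
ee_rot: [-180.0, -0.0, 156.0]
force: [-4.1, -4.5, 2.8]
gripper_width: 13.9
gripper_force: 45.4
```

```bash
python3 - <<'E'
from h import *
t,_=env.grab_frame('top'); np.save('tcc.npy',t); st()
for n,i in(('ccw',t),): print(n,'lug',prof('top',i,(570,-276),-10,-2,98),'\n  crossbar',prof('top',i,(570,-276),9,18,156))
s,_=env.grab_frame('scene'); np.save('scc.npy',s)
for n,i in(('free',np.load('s1.npy')),('ccw',s),('b1cw',np.load('b1.npy')),('c3',np.load('c3.npy'))): print('scene',n,prof('scene',i,(571.5,-277),-10,-2,98))
E
```

```text
{'time_s': 25.05, 'ee_pos': [569.52, -277.17, 138.64], 'ee_rot': [-179.98, -0.0, 155.95], 'force': [-3.6, -4.97, 3.13], 'torque': [-0.93, 0.53, -1.35], 'gripper_width': 14.03}
ccw lug [188, 189, 191, 195, 194, 184, 155, 120, 95, 98, 117, 129, 146, 171, 186, 189, 191, 187, 165, 146, 150, 163, 173, 173, 167, 166, 164, 166, 163] 
  crossbar [123, 122, 123, 123, 121, 123, 134, 143, 146, 156, 172, 184, 190, 193, 195, 198, 198, 190, 163, 123, 88, 84, 99, 114, 142, 174, 192, 199, 200]
scene free [143, 151, 156, 153, 142, 126, 110, 100, 101, 114, 139, 166, 184, 192, 194, 193, 190, 188, 183, 173, 158, 144, 135, 132, 134, 140, 147, 154, 160]
scene ccw [103, 109, 113, 114, 112, 108, 103, 101, 105, 113, 124, 133, 138, 144, 153, 164, 172, 175, 171, 160, 144, 132, 130, 133, 140, 149, 158, 165, 172]
scene b1cw [145, 156, 164, 161, 149, 128, 105, 84, 69, 59, 54, 53, 52, 52, 52, 51, 49, 46, 42, 39, 36, 34, 33, 34, 36, 39, 42, 44, 46]
scene c3 [127, 139, 147, 146, 135, 116, 96, 79, 69, 62, 58, 56, 54, 53, 52, 52, 53, 52, 51, 49, 45, 41, 38, 35, 35, 36, 37, 39, 41]
```

```bash
python3 - <<'E'
from h import *
c,s=np.cos(np.radians(-74.7)),np.sin(np.radians(-74.7))
xs=np.arange(30,52,1.); ys=np.arange(-10,11,2.)
M=np.array([[proj('top',(570+x*c-y*s,-276+x*s+y*c,109)) for y in ys] for x in xs],np.float32)
for n,i in(('init',cv2.imread('pics/top0.png')),('free',np.load('t1.npy')),('cw1.1',np.load('tc.npy')),('ccw1.3',np.load('tcc.npy'))):
    print(n); print(cv2.remap(cv2.cvtColor(i,6),M[...,0],M[...,1],1)[::2])
M=np.array([[proj('scene',(571.5+x*c-y*s,-276.8+x*s+y*c,109)) for y in ys] for x in xs],np.float32)
for n in('s1','c3','b1','b4','scc'):
    print('scene',n); print(cv2.remap(cv2.cvtColor(np.load(n+'.npy'),6),M[...,0],M[...,1],1)[4:18:2])
E
```

```text
init
[[172 181  58  51  46  49  53  53  50  46  51]
 [202 175  28  48  56  47  51  50  45  47  40]
 [200 141  33  46  50  52  50  54  50  47  44]
 [147  85  37  48  52  49  46  49  51  47  43]
 [ 83  35  36  45  49  50  49  49  46  45  39]
 [ 89  61  48  45  41  47  45  45  46  48  51]
 [ 82  97  59  64  85  67  53  55  58  62  76]
 [ 73  85  93 104 116 131 111  81  74  73  69]
 [128 145 128 127 157 146 133 142 130 133 142]
 [224 216 213 219 214 213 219 212 213 221 212]
 [220 215 214 213 212 213 213 213 214 214 213]]
free
[[ 60  59  50  70 188 170  57  47  52  49  51]
 [ 61  54  45  68 153 183  87  44  49  47  44]
 [ 59  53  46  84 162 178  73  44  51  53  54]
 [ 54  49  54  80 161 224  49  47  52  53  52]
 [ 53  47  51  78 126 160  47  36  47  49  51]
 [ 47  44  65 120 148 148 111  58  47  49  58]
 [ 85  75 111 165 185 180 162  94  65  66  79]
 [ 76  79 117 141 160 161 131 100  69  71  74]
 [138 151 141 134 165 154 140 150 129 142 148]
 [233 222 220 224 220 219 226 219 220 227 220]
 [228 223 222 220 220 220 221 221 222 222 221]]
cw1.1
[[ 74  71  69  61  51  59 112 150 103  36  34]
 
[... 1990 characters left out ...]
234 235 222 175 126]]
scene b4
[[ 33  32  33  31  31  64 110 116  79  44  33]
 [ 32  31  32  32  33  54  89 107  80  56  38]
 [ 32  33  31  32  33  39  53  63  77  72  50]
 [ 55  51  44  44  53  69  82  87  89  88  75]
 [104  99  95  95 101 113 121 122 113 104 102]
 [146 145 143 142 145 151 151 149 139 121 111]
 [163 164 163 164 164 165 165 163 153 133 117]]
scene scc
[[ 33  32  31  34  75 123 118  81  47  33  31]
 [ 32  33  32  32  51  84  96  85  57  35  33]
 [ 31  32  31  32  38  53  67  79  66  42  33]
 [ 53  49  43  48  67  84  93  92  77  57  49]
 [102  97  94  98 109 122 125 119 104  92  94]
 [146 145 144 144 148 152 151 148 136 120 113]
 [163 164 164 165 163 164 164 163 154 134 117]]
```

Request:
arm_command:
  motion:
    - {"offset": [0, 0, 0], "spin": 0}
    - {"offset": [0, 0, 0], "spin": 0.07}
    - {"offset": [0, 0, 0], "spin": 0.08}
    - {"offset": [0, 0, 0], "spin": 0}
  newtons: 8

```text
time_s: 25.6
ee_pos: [569.8, -277.3, 138.6]
ee_rot: [-179.9, 0.1, 147.6]
force: [-3.0, -4.3, 2.8]
gripper_width: 13.5
gripper_force: 8.0
```

Request:
arm_command:
  motion:
    - {"offset": [0, 0, 0], "spin": 0.05}
    - {"offset": [0, 0, 0], "spin": 0.05}
    - {"offset": [0, 0, 0], "spin": 0.05}
    - {"offset": [0, 0, 0], "spin": 0.05}
    - {"offset": [0, 0, 0], "spin": 0}

```text
time_s: 26.22
ee_pos: [570.7, -277.8, 138.6]
ee_rot: [-180.0, 0.2, 136.2]
force: [-1.0, -6.4, 0.7]
gripper_width: 18.5
gripper_force: 8.8
```

```bash
date; python3 -c "from h import *;discnow('e1.npy')"
```

```text
Wed Dec  2 01:23:33 UTC 2026
disc cw turn since a139: [(-3.0, np.float64(0.996)), (-4.0, np.float64(0.986)), (-2.0, np.float64(0.962))]
{'time_s': 26.28, 'ee_pos': [570.72, -277.82, 138.6], 'ee_rot': [-179.95, 0.2, 136.23], 'force': [-0.73, -6.32, 1.09], 'torque': [-1.1, 0.02, 0.38], 'gripper_width': 17.98}
eff6 [  3.47381406 -47.35116363 -20.27033687   1.87949449   0.7232286
   0.36789735]
```

Request:
arm_command:
  motion:
    - {"offset": [0, 0, 0], "spin": -0.14}
    - {"offset": [0, 0, 0], "spin": -0.1}
    - {"offset": [0, 0, 0], "spin": 0}
    - {"offset": [0, 0, 0], "spin": 0}
  newtons: 60

```text
time_s: 26.78
ee_pos: [570.1, -277.5, 138.6]
ee_rot: [-179.9, 0.1, 149.9]
force: [-1.7, -6.2, 1.4]
gripper_width: 13.2
gripper_force: 59.8
```

Request:
arm_command:
  motion:
    - {"offset": [0, 0, 0], "spin": 0.186}
    - {"offset": [0, 0, 0], "spin": 0.186}
    - {"offset": [0, 0, 0], "spin": 0.186}
    - {"offset": [0, 0, 0], "spin": 0.13}
    - {"offset": [0, 0, 0], "spin": 0}

```text
time_s: 27.4
ee_pos: [570.1, -277.6, 138.6]
ee_rot: [-180.0, 0.1, 110.5]
force: [-2.2, -5.6, 2.3]
gripper_width: 13.7
gripper_force: 60.0
```

```bash
python3 -c "from h import *;discnow('e2.npy')"
```

```text
disc cw turn since a139: [(30.0, np.float64(0.892)), (29.0, np.float64(0.879)), (31.0, np.float64(0.87))]
{'time_s': 27.45, 'ee_pos': [570.11, -277.56, 138.6], 'ee_rot': [-179.98, 0.13, 110.51], 'force': [-3.31, -5.31, 1.95], 'torque': [-1.14, 0.32, 0.0], 'gripper_width': 13.71}
eff6 [  3.77795622 -46.74815655 -20.76477528   1.90886177   0.27631047
   0.09085912]
```

It popped free and the bar is aligned in the jaws again, with the dial at about 110°. I'll ease into the 1.90 notch, expected near 104.5°.

Request:
arm_command:
  motion:
    - {"offset": [0, 0, 0], "spin": 0.04}
    - {"offset": [0, 0, 0], "spin": 0.03}
    - {"offset": [0, 0, 0], "spin": 0}
  newtons: 30

```text
time_s: 27.82
ee_pos: [570.1, -277.6, 138.6]
ee_rot: [-180.0, 0.1, 106.5]
force: [-2.3, -5.7, 0.9]
gripper_width: 14.0
gripper_force: 30.0
```

```bash
python3 -c "from h import *;discnow('e3.npy')"
```

```text
disc cw turn since a139: [(34.0, np.float64(0.876)), (35.0, np.float64(0.861)), (33.0, np.float64(0.858))]
{'time_s': 27.88, 'ee_pos': [570.1, -277.59, 138.59], 'ee_rot': [-179.99, 0.13, 106.48], 'force': [-2.49, -5.4, 1.61], 'torque': [-1.16, 0.34, -0.02], 'gripper_width': 13.83}
eff6 [ 3.90536964e+00 -4.67401814e+01 -2.07690990e+01  1.90306373e+00
  2.54703211e-01 -3.89804388e-02]
```

Request:
arm_command:
  motion:
    - {"offset": [0, 0, 0], "spin": 0.03}
    - {"offset": [0, 0, 0], "spin": 0}

```text
time_s: 28.12
ee_pos: [570.1, -277.6, 138.6]
ee_rot: [-180.0, 0.1, 104.8]
force: [-1.4, -6.2, 2.3]
gripper_width: 13.5
gripper_force: 30.0
```

```bash
python3 -c "from h import *;discnow('e4.npy')"
```

```text
disc cw turn since a139: [(36.0, np.float64(0.845)), (35.0, np.float64(0.844)), (37.0, np.float64(0.814))]
{'time_s': 28.18, 'ee_pos': [570.06, -277.56, 138.56], 'ee_rot': [-179.99, 0.13, 104.76], 'force': [-2.04, -5.23, 2.46], 'torque': [-1.19, 0.39, -0.07], 'gripper_width': 13.98}
eff6 [ 3.91081408e+00 -4.67406750e+01 -2.07704651e+01  1.90735549e+00
  2.50265412e-01 -4.26165329e-02]
```

Request:
arm_command:
  motion:
    - {"offset": [0, 0, 0], "spin": 0.007}
    - {"offset": [0, 0, 0], "spin": 0}
  newtons: 5

```text
time_s: 28.42
ee_pos: [570.1, -277.5, 138.6]
ee_rot: [-180.0, 0.1, 104.4]
force: [-2.0, -6.4, 1.6]
gripper_width: 14.2
gripper_force: 5.0
```

Request:
arm_command:
  motion:
    - {"offset": [0, 0, 0], "spin": 0}
    - {"offset": [0, 0, 0], "spin": 0}
    - {"offset": [0, 0, -0.03], "spin": 0}
    - {"offset": [0, 0, -0.035], "spin": 0}
    - {"offset": [0.02, 0, 0], "spin": 0}
  jaw: 0.04

```text
time_s: 29.05
ee_pos: [566.9, -257.6, 206.1]
ee_rot: [179.7, 0.2, 104.3]
force: [0.1, -0.7, -0.1]
gripper_width: 40.0
gripper_force: 0.0
```

```bash
python3 - <<'E'
from h import *
print(bar('scene'),bar('top')); discnow('e5.npy'); plan(548.3,-194.6,195,105.2,1)
E
```

```text
(((571.6770629882812, -277.0723571777344), (15.46584701538086, 39.65265655517578), 15.109663009643555), 216) (((0.0, 0.0), (0.0, 0.0), 0.0), 0)
disc cw turn since a139: [(36.0, np.float64(0.88)), (37.0, np.float64(0.875)), (35.0, np.float64(0.853))]
{'time_s': 29.2, 'ee_pos': [564.34, -255.44, 202.34], 'ee_rot': [-179.92, -0.1, 104.52], 'force': [0.42, -0.18, -0.19], 'torque': [-0.04, -0.11, 0.04], 'gripper_width': 39.93}
eff6 [ 3.74186654e-01 -4.68269241e+01 -2.33177805e+01  1.20879421e-01
  1.29658319e-01  2.90779467e-02]
from [ 564.3 -255.4  202.3] yaw 104.52 rot [-1.7992e+02 -1.0000e-01] t 29.2
[0.0629, -0.0003, 0.0073, -0.012]
```

Request:
arm_command:
  motion:
    - {"offset": [0.0314, 0, 0.004], "spin": -0.006}
    - {"offset": [0.0315, 0, 0.003], "spin": -0.006}
    - {"offset": [0, 0, 0], "spin": 0}
    - {"offset": [0, 0, 0], "spin": 0}
  jaw: 0.035

```text
time_s: 29.7
ee_pos: [549.3, -196.7, 195.7]
ee_rot: [-180.0, 0.0, 105.1]
force: [0.1, -0.5, 0.4]
gripper_width: 34.8
gripper_force: 0.0
```

```bash
python3 -c "
from h import *
plan(548.3,-194.6,146.3,105.2,1)"
```

```text
from [ 549.3 -196.7  195.7] yaw 105.13 rot [-1.7996e+02  1.0000e-02] t 29.7
[0.0023, -0.0005, 0.0494, -0.0011]
```

Request:
arm_command:
  motion:
    - {"offset": [0.0023, -0.0005, 0.02], "spin": 0}
    - {"offset": [0, 0, 0.02], "spin": 0}
    - {"offset": [0, 0, 0.009], "spin": 0}
    - {"offset": [0, 0, 0], "spin": 0}
    - {"offset": [0, 0, 0], "spin": 0}

```text
time_s: 30.32
ee_pos: [548.7, -194.6, 148.0]
ee_rot: [179.9, 0.1, 105.1]
force: [0.4, 0.5, 0.3]
gripper_width: 34.9
gripper_force: 0.0
```

Request:
arm_command:
  motion:
    - {"offset": [0, 0, 0], "spin": 0}
    - {"offset": [0, 0, 0], "spin": 0}
    - {"offset": [0, 0, 0], "spin": 0}
    - {"offset": [0, 0, 0], "spin": 0}
  jaw: 0.0
  newtons: 30

```text
time_s: 30.82
ee_pos: [548.2, -194.1, 147.6]
ee_rot: [180.0, 0.0, 105.1]
force: [-0.1, 0.0, 1.9]
gripper_width: 9.9
gripper_force: 30.0
```

Request:
arm_command:
  motion:
    - {"offset": [0, 0, -0.003], "spin": 0}
    - {"offset": [0, 0, -0.004], "spin": 0}
    - {"offset": [0, 0, -0.005], "spin": 0}
    - {"offset": [0, 0, 0], "spin": 0}

```text
time_s: 31.32
ee_pos: [548.4, -194.2, 159.9]
ee_rot: [179.9, 0.0, 105.1]
force: [-0.4, -0.3, -1.9]
gripper_width: 9.3
gripper_force: 30.0
```

```bash
python3 -c "from h import *;st()"
```

```text
{'time_s': 31.32, 'ee_pos': [548.41, -194.22, 159.87], 'ee_rot': [179.95, 0.04, 105.12], 'force': [-0.38, -0.31, -1.87], 'torque': [-0.03, -0.11, 0.03], 'gripper_width': 9.28}
```

The shackle is 12 mm up with only its weight on the wrist, so the lug has cleared the disc. I'll continue straight up.

Request:
arm_command:
  motion:
    - {"offset": [0, 0, -0.015], "spin": 0}
    - {"offset": [0, 0, -0.02], "spin": 0}
    - {"offset": [0, 0, -0.025], "spin": 0}
    - {"offset": [0, 0, -0.025], "spin": 0}
    - {"offset": [0, 0, -0.025], "spin": 0}

```text
time_s: 31.95
ee_pos: [548.1, -194.1, 271.2]
ee_rot: [180.0, 0.0, 105.1]
force: [0.6, -0.1, -1.8]
gripper_width: 9.8
gripper_force: 30.0
```

```bash
python3 -c "
from h import *
st(); plan(493,226,270,105.1,12)"
```

```text
{'time_s': 31.95, 'ee_pos': [548.12, -194.07, 271.16], 'ee_rot': [179.95, 0.04, 105.13], 'force': [0.61, -0.12, -1.77], 'torque': [-0.01, -0.16, 0.03], 'gripper_width': 9.82}
from [ 548.1 -194.1  271.2] yaw 105.13 rot [1.7995e+02 4.0000e-02] t 31.95
[0.035, 0.0047, 0.0001, 0.0]
[0.035, 0.0047, 0.0001, 0.0]
[0.035, 0.0047, 0.0001, 0.0]
[0.035, 0.0047, 0.0001, 0.0]
[0.035, 0.0047, 0.0001, 0.0]
[0.035, 0.0047, 0.0001, 0.0]
[0.035, 0.0047, 0.0001, 0.0]
[0.035, 0.0047, 0.0001, 0.0]
[0.035, 0.0047, 0.0001, 0.0]
[0.035, 0.0047, 0.0001, 0.0]
[0.035, 0.0047, 0.0001, 0.0]
[0.035, 0.0047, 0.0001, 0.0]
```

Request:
arm_command:
  motion:
    - {"offset": [0.02, 0.0027, 0], "spin": 0}
    - {"offset": [0.035, 0.0047, 0], "spin": 0}
    - {"offset": [0.04, 0.0053, 0], "spin": 0}
    - {"offset": [0.04, 0.0053, 0], "spin": 0}
    - {"offset": [0.04, 0.0053, 0], "spin": 0}

```text
time_s: 32.58
ee_pos: [523.4, -16.6, 268.3]
ee_rot: [-179.9, -0.1, 105.1]
force: [-0.1, -0.7, -1.3]
gripper_width: 9.7
gripper_force: 30.0
```

Request:
arm_command:
  motion:
    - {"offset": [0.04, 0.0053, 0], "spin": 0}
    - {"offset": [0.04, 0.0053, 0], "spin": 0}
    - {"offset": [0.04, 0.0053, 0], "spin": 0}
    - {"offset": [0.04, 0.0053, 0], "spin": 0}
    - {"offset": [0.03, 0.004, 0], "spin": 0}

```text
time_s: 33.2
ee_pos: [497.7, 173.2, 268.3]
ee_rot: [-179.9, -0.0, 105.2]
force: [0.6, 0.9, -1.5]
gripper_width: 9.7
gripper_force: 30.0
```

Request:
arm_command:
  motion:
    - {"offset": [0.025, 0.0033, 0], "spin": 0}
    - {"offset": [0.018, 0.0024, 0], "spin": 0}
    - {"offset": [0.009, 0.0012, 0], "spin": 0}
    - {"offset": [0, 0, 0], "spin": 0}
    - {"offset": [0, 0, 0], "spin": 0}

```text
time_s: 33.83
ee_pos: [492.8, 222.3, 269.2]
ee_rot: [-180.0, 0.0, 105.1]
force: [-0.0, -0.0, -1.8]
gripper_width: 9.9
gripper_force: 30.0
```

```bash
python3 -c "
from h import *
st(); plan(493,226,186,105.1,5)"
```

```text
{'time_s': 33.83, 'ee_pos': [492.82, 222.28, 269.21], 'ee_rot': [-179.99, 0.03, 105.09], 'force': [-0.02, -0.03, -1.78], 'torque': [0.02, -0.09, 0.04], 'gripper_width': 9.85}
from [492.8 222.3 269.2] yaw 105.09 rot [-1.7999e+02  3.0000e-02] t 33.825
[0.0007, 0.0002, 0.0166, -0.0]
[0.0007, 0.0002, 0.0166, -0.0]
[0.0007, 0.0002, 0.0166, -0.0]
[0.0007, 0.0002, 0.0166, -0.0]
[0.0007, 0.0002, 0.0166, -0.0]
```

Request:
arm_command:
  motion:
    - {"offset": [0.0007, 0, 0.014], "spin": 0}
    - {"offset": [0.0007, 0, 0.022], "spin": 0}
    - {"offset": [0.0007, 0, 0.022], "spin": 0}
    - {"offset": [0.0008, 0, 0.016], "spin": 0}
    - {"offset": [0.0008, 0, 0.009], "spin": 0}

```text
time_s: 34.45
ee_pos: [491.5, 226.1, 185.0]
ee_rot: [-179.9, 0.0, 105.1]
force: [0.2, 0.6, 0.5]
gripper_width: 9.4
gripper_force: 30.0
```

Request:
arm_command:
  motion:
    - {"offset": [0, 0, 0], "spin": 0}
    - {"offset": [0, 0, 0], "spin": 0}
    - {"offset": [0, 0, 0], "spin": 0}
    - {"offset": [0, 0, 0], "spin": 0}

```text
time_s: 34.95
ee_pos: [492.0, 226.6, 186.8]
ee_rot: [179.9, -0.0, 105.1]
force: [0.7, -0.4, -1.4]
gripper_width: 9.8
gripper_force: 30.0
```

```bash
python3 - <<'E'
from h import *
a,_=env.grab_frame('scene'); cv2.imwrite('pics/final.png',a); st()
for t in('mug','tape','mat'): print(t,[(round(r['score'],2),np.round(at_z('scene',r['location'],0)[:2])) for r in env.pinpoint('scene',t)[:2]])
E
```

```text
{'time_s': 35.0, 'ee_pos': [491.94, 226.55, 186.63], 'ee_rot': [179.96, -0.0, 105.13], 'force': [-0.39, 1.18, -1.21], 'torque': [0.01, -0.13, -0.01], 'gripper_width': 9.7}
mug [(0.72, array([643.,   2.]))]
tape [(0.86, array([439.,   7.])), (0.21, array([ 549., -225.]))]
mat [(0.79, array([500., 225.]))]
```

View pics/final.png

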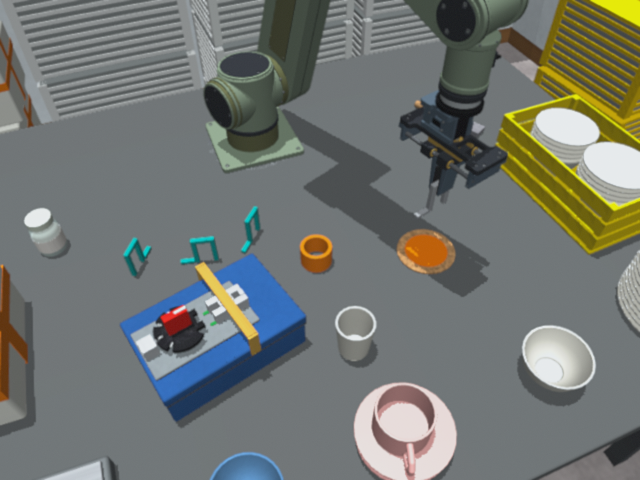

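The steel shackle hangs upright in the jaws at (437,190), over the mat at (427,250). The red bar at (177,320) points toward the empty sockets at (228,298). The mug at (355,333) and the tape at (316,253) are where they started. I'm handing the job in.

```bash
python3 -c "
from workcell import env
print(env.job_done())"
```

```text
the job is handed in; nothing more can be done
None
```

The dial was turned to the 1.90 notch and the steel shackle pulled straight up; it was handed in gripped upright and still over the mat centre, feet about 12 cm clear, tumbler and tape undisturbed. The dial stuck hard at the 1.15 notch (wrist twist up to about 3 N m), and while it was there I pressed on the shackle and raised it about 1.5 mm, within its play, before finally freeing the dial.

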